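# Load brass plugs into a test carrier with tongs and knock home its lock pins

### The arm

A 6-joint arm with a two-finger parallel gripper is mounted at the origin on the work surface. World frame = base frame: x ahead of the robot, y to its left, z up, the work surface at z = 0. Lengths are in mm, angles in degrees, forces in N, time in s.
With the tool pointing down it reaches from about 350 to 850 mm from the base axis. Payload 8.1 kg.
Tool frame: the origin (TCP) lies on the centre line of the jaws, within the pads' length; the fingertips stand 14 mm ahead of it and the grasp point (between the pads) lies 5 mm behind it; z points along the fingers, y is the line along which they close (so a half turn about z gives the same grasp; the last joint's range is limited). The gripper opens to 85 mm and grips with 20 to 120 N. Pads are 22 mm wide; open, the fingers measure 114 mm over their backs; the gripper's body (76 mm by 85 mm) begins 54 mm behind the grasp point. The pads swing forward as they close: fully open they stand 13 mm farther back than shut.
Start: joints at [-79.893, 7.471, 85.268, -0, 87.261, -4.893], TCP at [155.312, -579.555, 245.292] pointing down, gripper open.
Joint ranges: [-169.43, 169.43], [-51.17, 129.36], [1.28, 143.12], [-76.62, 256.62], [0, 156.53], [-152.29, 152.29]. Speed limits (degrees/s): [136.94, 136.94, 159.86, 180, 180, 180].

### API

Orientations are given as [roll, pitch, yaw] about the fixed x, y, z axes, in that order (R = Rz(yaw) Ry(pitch) Rx(roll)).
In Python, from bench import sense, snapshot, camera_info, hand_in gives the robot as it stands. The module is installed in compiled form; this text tells all that it offers.
- The arm moves only by the tool apply_moves, never from a script. Its argument "deltas" is a list of rows, each a list of 7 numbers: the shift along the tool's x, y, z scaled (see below), then the turn, a rotation vector about the tool's x, y, z scaled (see below), then the opening, from 0 (shut) to 1 (fully open). In form: [[dx, dy, dz, ax, ay, az, claw], ...]. A call has 1 to 8 rows; each row shifts and turns the commanded pose from where the row before left it, along the tool's axes as they then stand; what a row does not reach is not made up. The controller multiplies each number of a shift by 0.03 m and each number of a turn by 0.08 rad. A row lasts 1/8 s, in which the tool goes at most 62.5 mm and 10.7 degrees, less where a joint would pass 70% of its speed; a pose out of reach is approached as far as the arm can. A call with a number of a shift or a turn outside -1 to 1 is refused whole. A call with a gripper value outside its range is refused whole. The fingers move at their own pace and stop on an object; "grip_force" is the grip in N (left out, the last holds). Time passes only in rows, so rows that do not move let the fingers close. It gives the time, the measured TCP pose, the force, the opening and the grip force at its end, in the units of the state.
- sense(): the state, without advancing time (a new reading comes with each control period).
- snapshot(name): name is "side" or "top"; returns the picture (480x640x3 uint8, red, green, blue); there is no depth.
- camera_info(name): a dict with "vertical_fov" (degrees; the focal length in pixels is half the picture's height over the tangent of half this angle, whatever the lens; pixels are square), "cx", "cy" (the principal point, pixels), "origin" and "rotation" of the camera in the world. Camera axes: x right, y up, looking along -z (the intrinsics and any distortion apply to the point x, -y, -z); pixel columns grow to the right and rows downward; lengths in mm; the calibration is good to about 2 mm. A picture is of the moment at which its call begins. camera_info takes no time and is no camera call.
- hand_in(): hands the job in; it is judged then, once.
The state is a dict: "time": time; "joint_pos": joint angles; "qd": joint speeds; "joint_efforts": joint torques, N m; "tool_pos": TCP position; "tcp_rot": TCP orientation; "ft_force": force on the tool from outside, world axes, zero at the start; "wrist_torque": the same for the moment, N m; "finger_gap": finger opening in mm; "grip_force": force on a finger pad.
Only numpy, scipy, OpenCV 4.12 (cv2) and the standard library are available. Lean on these libraries where they do the work, as an engineer would, in place of code of your own. Each camera call takes 0.05 s, during which the arm holds its last target. There are 200 camera calls.

### The job

Load the test carrier: with the tongs, never with the gripper itself, put every brass hexagon plug standing on the counter flat and upright into a compartment of the carrier's tray, one per compartment. Once all are in, knock both sprung lock pins fully home with the mallet; keep the gripper itself off the carrier and its pins, and never press hard on them with the tongs. Finish with the tongs standing in their holder, the mallet lying on its rest as it was, and the other fittings and goods left where they are.

Things in the scene. Friction and masses are not known exactly. Their poses are not given: they have to be found in the camera images.
- plug0: brass hexagon plug standing on its hexagon: hexagon 27 mm over corners and 12 mm high, above it a round threaded stub 16 mm in diameter and 18 mm high (30 mm overall), about 50 g; origin at the centre of its underside, z up through the stub. There are four to six plugs among other brass fittings on the counter; absent ones read None
- plug1: brass hexagon plug standing on its hexagon: hexagon 27 mm over corners and 12 mm high, above it a round threaded stub 16 mm in diameter and 18 mm high (30 mm overall), about 50 g; origin at the centre of its underside, z up through the stub. There are four to six plugs among other brass fittings on the counter; absent ones read None
- plug2: brass hexagon plug standing on its hexagon: hexagon 27 mm over corners and 12 mm high, above it a round threaded stub 16 mm in diameter and 18 mm high (30 mm overall), about 50 g; origin at the centre of its underside, z up through the stub. There are four to six plugs among other brass fittings on the counter; absent ones read None
- plug3: brass hexagon plug standing on its hexagon: hexagon 27 mm over corners and 12 mm high, above it a round threaded stub 16 mm in diameter and 18 mm high (30 mm overall), about 50 g; origin at the centre of its underside, z up through the stub. There are four to six plugs among other brass fittings on the counter; absent ones read None
- plug4: brass hexagon plug standing on its hexagon: hexagon 27 mm over corners and 12 mm high, above it a round threaded stub 16 mm in diameter and 18 mm high (30 mm overall), about 50 g; origin at the centre of its underside, z up through the stub. There are four to six plugs among other brass fittings on the counter; absent ones read None
- plug5: brass hexagon plug standing on its hexagon: hexagon 27 mm over corners and 12 mm high, above it a round threaded stub 16 mm in diameter and 18 mm high (30 mm overall), about 50 g; origin at the centre of its underside, z up through the stub. There are four to six plugs among other brass fittings on the counter; absent ones read None
- carrier: fixed test carrier: aluminium base 110 x 250 x 10 mm with a black tray of 2 x 3 open compartments 44 mm square inside, their centres at x = -24, 24 and y = -48, 0, 48 mm in its frame; floor 10 mm and wall tops 20 mm above the counter, walls 4 mm thick; at each y end a dark steel boss 38 mm in diameter, top 50 mm above the counter, with a lock pin. Origin at the centre of the underside, z up
- pin_left (a joint): travel of the stiff sprung steel lock pin at (x, y) = (0, +99) mm in the carrier's frame, 20 mm in diameter: 0 = fully up (top face 68 mm above the counter), 0.016 m = fully home (52 mm); it starts at 0 to 0.004, needs about 12 to 13 N to move and stays where it is driven
- pin_right (a joint): the same for the lock pin at (0, -99) mm in the carrier's frame
- tongs: spring tongs upright in their holder, 90 g: two flat steel blades 22 mm wide (x), 5 mm thick, 150 mm tall, spring between them above 137 mm. Open: 48 mm over the outer faces (y = -24, +24 mm), 38 mm apart inside. Origin midway between the open tips, z up. Squeeze along y to close: the -y blade is this body, the +y one slides (joint jaw). Black grip zone 98 to 138 mm above the tips
- jaw (a joint): how far the tongs' +y blade has been squeezed towards the other: 0 = open, 38 mm gap; 0.022 m leaves a 16 mm gap; at most 0.034 m. The spring pushes it open with 6 N when open, about 11.5 N at 0.022 m
- holder: fixed grey tongs holder: base 75 x 95 x 6 mm with an open-topped rectangular socket, inside 34 mm (its x) by 62 mm (its y), walls 5 mm thick, tops 40 mm above the counter; the tongs stand on its floor 6 mm above the counter. Origin at the centre of the underside
- mallet: rubber mallet lying level on its rest: upright round head 42 mm in diameter and 64 mm tall standing on its striking face, wooden handle 20 mm wide, 24 mm tall with its centre line 32 mm above the striking face, running from the head along the mallet's -x to x = -155 mm. Origin at the centre of the lower striking face, z up. A good place to grip is the handle 52 mm from the head's axis. About 280 g
- rest: fixed plywood rest: plate 210 x 70 x 8 mm along its x, with a cradle 18 mm wide (along x) at x = -80 mm that carries the handle 28 mm above the counter between two cheeks 32 mm apart, tops 42 mm above the counter. Origin at the centre of the underside
- rest_spot (a point): on the rest's plate, 8 mm above the counter: where the centre of the mallet head's lower face stands; the handle then points along the rest's -x through the cradle
- elbow: bystander: brass elbow fitting, 32 mm tall, origin at the underside of its upright leg
- tee: bystander: brass tee lying on its run, 50 x 26 mm, branch up to 38 mm
- coupling: bystander: brass coupling sleeve, 32 mm diameter, 30 mm tall
- paste: bystander: jar of sealing paste, 54 mm diameter, 70 mm tall
- carton: bystander: small cardboard carton 60 x 70 x 50 mm
- tape: bystander: white roll of thread tape, 50 mm diameter, 22 mm tall
- grey_pipe: bystander: short grey plastic pipe, 50 mm diameter, 55 mm tall

How it is judged (in metres and radians):
On the way, in this order (a step that is already met when the one before it is completed fails the run):
1. every plug present stands in a compartment of the tray ((x of plug0 in the frame of carrier between -0.0345 and -0.0135 m or x of plug0 in the frame of carrier between 0.0135 and 0.0345 m) and (y of plug0 in the frame of carrier between -0.0585 and -0.0375 m or y of plug0 in the frame of carrier between -0.0105 and 0.0105 m or y of plug0 in the frame of carrier between 0.0375 and 0.0585 m) and z of plug0 in the frame of carrier between 0.006 and 0.014 m and angle between each of plug0, plug1, plug2, plug3, plug4, plug5's own z axis and vertical below 0.12 rad and linear speed of each of plug0, plug1, plug2, plug3, plug4, plug5 below 0.03 m/s and (x of plug1 in the frame of carrier between -0.0345 and -0.0135 m or x of plug1 in the frame of carrier between 0.0135 and 0.0345 m) and (y of plug1 in the frame of carrier between -0.0585 and -0.0375 m or y of plug1 in the frame of carrier between -0.0105 and 0.0105 m or y of plug1 in the frame of carrier between 0.0375 and 0.0585 m) and z of plug1 in the frame of carrier between 0.006 and 0.014 m and (x of plug2 in the frame of carrier between -0.0345 and -0.0135 m or x of plug2 in the frame of carrier between 0.0135 and 0.0345 m) and (y of plug2 in the frame of carrier between -0.0585 and -0.0375 m or y of plug2 in the frame of carrier between -0.0105 and 0.0105 m or y of plug2 in the frame of carrier between 0.0375 and 0.0585 m) and z of plug2 in the frame of carrier between 0.006 and 0.014 m and (x of plug3 in the frame of carrier between -0.0345 and -0.0135 m or x of plug3 in the frame of carrier between 0.0135 and 0.0345 m) and (y of plug3 in the frame of carrier between -0.0585 and -0.0375 m or y of plug3 in the frame of carrier between -0.0105 and 0.0105 m or y of plug3 in the frame of carrier between 0.0375 and 0.0585 m) and z of plug3 in the frame of carrier between 0.006 and 0.014 m and (x of plug4 in the frame of carrier between -0.0345 and -0.0135 m or x of plug4 in the frame of carrier between 0.0135 and 0.0345 m) and (y of plug4 in the frame of carrier between -0.0585 and -0.0375 m or y of plug4 in the frame of carrier between -0.0105 and 0.0105 m or y of plug4 in the frame of carrier between 0.0375 and 0.0585 m) and z of plug4 in the frame of carrier between 0.006 and 0.014 m and (x of plug5 in the frame of carrier between -0.0345 and -0.0135 m or x of plug5 in the frame of carrier between 0.0135 and 0.0345 m) and (y of plug5 in the frame of carrier between -0.0585 and -0.0375 m or y of plug5 in the frame of carrier between -0.0105 and 0.0105 m or y of plug5 in the frame of carrier between 0.0375 and 0.0585 m) and z of plug5 in the frame of carrier between 0.006 and 0.014 m), for 0.2 s.
2. then both lock pins are knocked fully home (value of joint each of pin_left, pin_right above 0.0135 m), for 0.2 s.
At the end, for the whole second after the job is handed in: Every plug flat (0.12 rad) on a compartment floor, within 10.5 mm of its centre along each side; both pins down 13.5 mm or more; tongs in the holder (20 mm, tilt under 0.25 rad, tips at its floor); mallet on its rest (head within 25 mm, tilt under 0.15, handle within 0.2 rad); all at rest (all of step 1 and all of step 2 and horizontal distance between tongs and holder below 0.02 m and height (world z) of tongs below 0.014 m and angle between tongs's own z axis and vertical below 0.25 rad and horizontal distance between mallet and rest_spot below 0.025 m and height (world z) of mallet below 0.018 m and angle between mallet's own z axis and vertical below 0.15 rad and angle between the x axis of mallet and the x axis of rest, either way round below 0.2 rad and linear speed of each of tongs, mallet below 0.03 m/s); the robot touches nothing.
It fails at once if the gripper touches a plug directly instead of using the tongs (contact force between any of the fingers, the arm and plug0 above 1 N or contact force between any of the fingers, the arm and plug1 above 1 N or contact force between any of the fingers, the arm and plug2 above 1 N or contact force between any of the fingers, the arm and plug3 above 1 N or contact force between any of the fingers, the arm and plug4 above 1 N or contact force between any of the fingers, the arm and plug5 above 1 N).
It fails at once if the robot itself touches the carrier or its pins (contact force between any of the fingers, the arm and carrier above 1 N).
It fails at once if the tongs are pressed hard (over 12 N) on the carrier or its pins (contact force between tongs and carrier above 12 N).
It fails at once if one of the other fittings or goods on the counter is shifted by more than 50 mm (distance of any of elbow, tee, coupling, paste, carton, tape, grey_pipe from where it was at the start of the episode above 0.05 m).
Of plug0, plug1, plug2, plug3, plug4, plug5 only 4 to 6 are there at a start; the rules pass over those that are not, and their reading is None.
At some moment in a run one of plug0, plug1, plug2, plug3, plug4, plug5 may be knocked a few centimetres aside while the robot is not near it.
It also fails if it takes over 210 s, if anything falls off the work surface, if the arm or the gripper's body presses on something with over 40 N, if the wrist force passes 120 N, or if a joint passes its speed limit or range.

## Working session

There is one attempt and no reset: what is moved stays moved. The work goes in short steps, Python scripts to look and compute and a tool call to move; the robot and the scene stay as the last step left them, time stands still between calls to the robot, and variables do not carry over. Pictures are saved under pics/ and viewed, at most 14 in all, crops included, and the job is handed in when it is done.

Besides the shell and the picture viewer there is one more tool, called after "Request:" as name([rows], argument=value, ...), one row to a line, values as JSON. apply_moves: Moves the arm, as the interface text tells. Its arguments: {"type":"object","properties":{"deltas":{"type":"array"},"grip_force":{"type":"number"}},"required":["deltas"]}

```bash
mkdir -p pics
python3 - <<'E'
from bench import *
import cv2
for n in("side","top"):
    cv2.imwrite(f"pics/{n}0.png",snapshot(n)[...,::-1]); print(n,camera_info(n))
print(sense())
E
```

```text
side {'vertical_fov': 54.23383824024634, 'cx': 315.72179815540903, 'cy': 230.90726885175465, 'origin': array([ 377.59856765, -715.4744408 ,  586.85462352]), 'rotation': array([ 55.01573571,  -1.19774525, -15.04955904])}
top {'vertical_fov': 56.984624972632766, 'cx': 321.2124638662746, 'cy': 243.01228889238365, 'origin': array([ 491.73847394,   -1.27361907, 1014.00302416]), 'rotation': array([  6.0744217 ,   0.74732001, -89.35916424])}
{'time': 0.1, 'joint_pos': array([-7.98933792e+01,  7.51039264e+00,  8.53241939e+01, -4.16822467e-05,
        8.72628386e+01, -4.89336201e+00]), 'qd': array([-0.00551054, -0.02702183, -0.14094723,  0.04285926,  0.02723766,
       -0.04537094]), 'joint_efforts': array([ 6.43214480e-04, -5.70951641e+01, -5.01942766e+01, -7.78126218e-05,
        8.12189042e-03, -2.07352122e-05]), 'tool_pos': array([ 155.22393024, -579.07042543,  244.34231211]), 'tcp_rot': array([-1.79902926e+02, -8.26903141e-03,  1.49999778e+01]), 'ft_force': array([-0.68897059, -0.29108622, -0.19898482]), 'wrist_torque': array([-0.02285502, -0.05201603,  0.01653158]), 'grip_force': 0.0, 'finger_gap': 85.29929715518551}
```

View pics/top0.png

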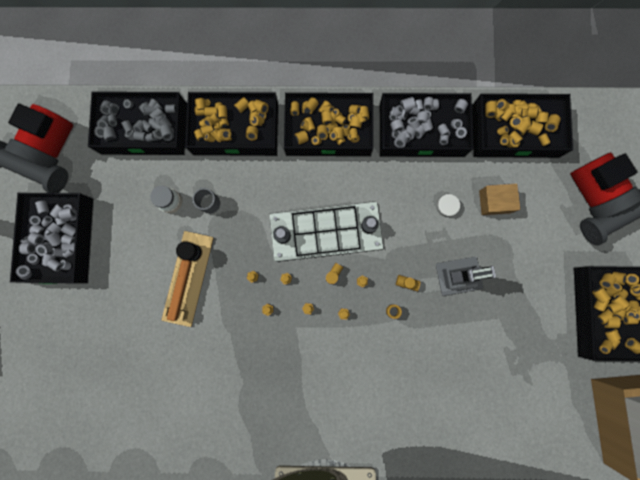

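View pics/side0.png

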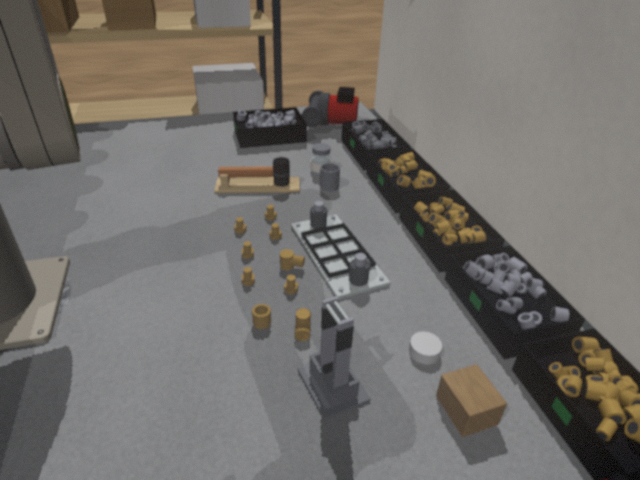

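The top view shows six plugs near (252,277), (287,279), (268,310), (308,309), (345,313) and (363,281). It also shows the elbow (335,273), tee (408,283), coupling (395,311), carrier (326,230), holder (462,277) and mallet head (187,250).

```bash
cat > h.py <<'E'
from bench import *
import numpy as np, cv2
from scipy.spatial.transform import Rotation as R
def cam(n):
    c=camera_info(n); f=240/np.tan(np.radians(c['vertical_fov'])/2)
    return c,f,R.from_euler('xyz',c['rotation'],degrees=True).as_matrix()
def ray(n,p):
    c,f,M=cam(n); d=M@np.array([(p[0]-c['cx'])/f,-(p[1]-c['cy'])/f,-1]); return c['origin'],d
def on(n,p,z):
    o,d=ray(n,p); return (o+d*(z-o[2])/d[2])[:2]
def proj(n,X):
    c,f,M=cam(n); q=M.T@(np.array(X,float)-c['origin']); return np.array([c['cx']+f*q[0]/-q[2],c['cy']-f*q[1]/-q[2]])
def tri(p,q):
    (a,d),(b,e)=ray('top',p),ray('side',q)
    s=np.linalg.lstsq(np.c_[d,-e],b-a,rcond=None)[0]; P,Q=a+s[0]*d,b+s[1]*e
    return (P+Q)/2,np.linalg.norm(P-Q)
def brass(im):
    h=cv2.cvtColor(im,cv2.COLOR_RGB2HSV); m=cv2.inRange(h,(12,110,60),(30,255,255))
    n,l,s,c=cv2.connectedComponentsWithStats(m); return [(c[i],s[i]) for i in range(1,n) if s[i][4]>25]
def show(im,x0,y0,w,h,k,f):
    cv2.imwrite(f,cv2.resize(im[y0:y0+h,x0:x0+w],None,fx=k,fy=k,interpolation=cv2.INTER_CUBIC)[...,::-1])
E
python3 - <<'E'
from h import *
T=cv2.imread('pics/top0.png')[...,::-1];S=cv2.imread('pics/side0.png')[...,::-1]
bt=[(c,s) for c,s in brass(T) if 230<c[0]<430 and 255<c[1]<330]
bs=[(c,s) for c,s in brass(S) if 225<c[0]<320 and 195<c[1]<345]
for c,s in bt:
    P=None
    e=proj('side',[*on('top',c,13),13]); 
    k=min(bs,key=lambda b:np.linalg.norm(b[0]-e))
    print(c.round(1),s[2:],on('top',c,13).round(1),k[0].round(1),e.round(1),[np.round(v,1) for v in tri(c,k[0])])
show(T,225,185,150,150,4,'pics/a.png'); show(T,375,240,140,90,5,'pics/b.png'); show(S,210,130,200,150,4,'pics/c.png')
show(T,140,180,90,160,5,'pics/d.png')
E
```

```text
[333.7 273.7] [ 17  21 204] [528.7 -16. ] [290.  257.8] [291.2 261.5] [array([527.4, -15.7,  22.3]), np.float64(1.9)]
[252.2 276.3] [11 11 94] [520.9 168.3] [270.1 212.1] [270.1 212.2] [array([520.9, 168.2,  13.3]), np.float64(0.1)]
[285.8 278.2] [11 11 93] [517.5  92.2] [275.9 229.4] [275.  231.3] [array([518.4,  91.5,  18.1]), np.float64(2.2)]
[407.7 282.7] [ 24  16 241] [ 510.2 -182.6] [302.2 332.2] [302.3 324.3] [array([ 510. , -185.4,   -3. ]), np.float64(1.1)]
[362.1 281. ] [11 11 95] [512.9 -80.1] [291.5 285.3] [290.5 284. ] [array([513.8, -80.5,  10. ]), np.float64(1.7)]
[307.7 308.3] [11 11 91] [450.7  41.6] [247.5 270.6] [247.1 249.7] [array([448.4,  43.9, -42.8]), np.float64(0.1)]
[267.3 309.3] [11 11 98] [447.4 132.4] [240.7 227. ] [239.5 225.2] [array([448.4, 132.9,   7.8]), np.float64(2.5)]
[393.9 311.5] [ 16  14 111] [ 445.8 -151.2] [261.3 312.5] [260.7 317.7] [array([ 446.9, -149.7,   23.3]), np.float64(1.3)]
[343.6 313.5] [12 10 89] [440.1 -38.8] [247.5 270.6] [247.6 275.9] [array([440.8, -38.3,  25.4]), np.float64(0.1)]
```

View pics/a.png

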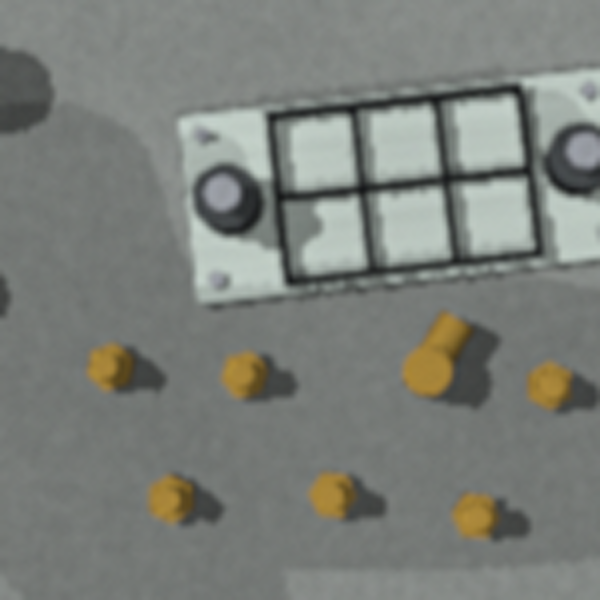

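View pics/b.png

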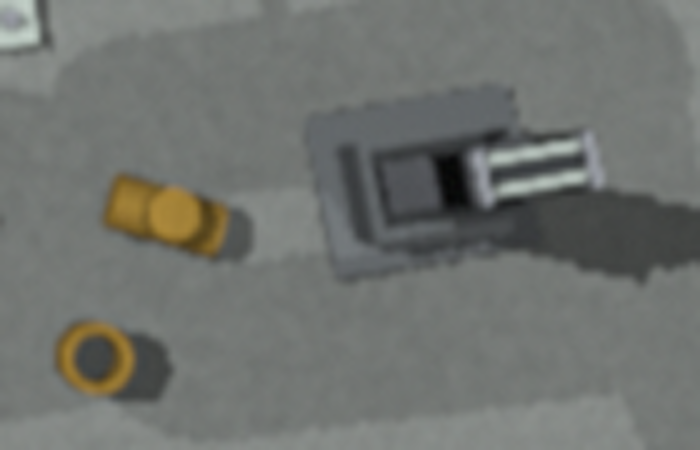

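Crop a shows the carrier, yawed about 7°, with pin tops at about (280,233) and (370,224), and six plugs. Crop b shows the tongs' blade tops at about (471,275) and (494,272), with the holder base around them.

```bash
cat >> h.py <<'E'
def rectpts(m,box):
    z=np.zeros_like(m); x0,y0,x1,y1=box; z[y0:y1,x0:x1]=m[y0:y1,x0:x1]
    c=max(cv2.findContours(z,cv2.RETR_EXTERNAL,cv2.CHAIN_APPROX_NONE)[0],key=cv2.contourArea)
    return c[:,0].astype(np.float32)
def wrect(p,z):
    w=np.array([on('top',q,z) for q in p],np.float32); return cv2.minAreaRect(cv2.convexHull(w))
E
python3 - <<'E'
from h import *
T=cv2.imread('pics/top0.png')[...,::-1];hsv=cv2.cvtColor(np.ascontiguousarray(T),cv2.COLOR_RGB2HSV)
m=cv2.inRange(T,(160,160,160),(255,255,255)); print('carrier',wrect(rectpts(m,(260,190,395,270)),10))
# holder base: bluish-grey darker
print('px base',T[262,445],T[295,445],'counter',T[250,440],'sh',T[290,500],'tong',T[272,494],T[275,471],'handle',T[285,181],'head',T[248,187],'plate',T[270,205],'pin',T[233,280])
for u,v in((471,275.2),(494.3,272)): print('tong blade',on('top',(u,v),156))
m=cv2.inRange(hsv,(5,130,60),(14,255,255)); p=rectpts(m,(155,225,220,335)); print('handle',wrect(p,52))
m=cv2.inRange(hsv,(13,60,90),(25,255,255)); p=rectpts(m,(155,225,220,335)); print('plate',wrect(p,8))
m=cv2.inRange(T,(0,0,0),(45,45,45)); p=rectpts(m,(170,235,205,265)); print('headpx',cv2.minEnclosingCircle(p),cv2.boundingRect(p))
for u,v in((280.5,233),(370.8,223)): print('pin',on('top',(u,v),66))
big=cv2.resize(T[245:305,430:510],None,fx=7,fy=7,interpolation=cv2.INTER_CUBIC)
S=cv2.imread('pics/side0.png')[...,::-1]; b2=cv2.resize(S[295:415,280:380],None,fx=3.5,fy=3.5,interpolation=cv2.INTER_CUBIC)[:420]
b3=cv2.resize(T[225:335,155:225],None,fx=3.8,fy=3.8)[:420]
cv2.imwrite('pics/e.png',np.hstack([cv2.resize(big,(480,360)),cv2.resize(b3,(229,360)) ])[...,::-1])
E
```

```text
carrier ((590.4444580078125, 99.63773345947266), (57.24102783203125, 48.05853271484375), 7.61641263961792)
px base [ 98 103 103] [83 85 86] counter [113 116 114] sh [68 71 69] tong [140 144 148] [146 150 157] handle [155 101  58] head [27 28 28] plate [90 83 68] pin [149 153 159]
tong blade [ 523.34482568 -278.5713107 ]
tong blade [ 529.98511352 -323.45375282]
handle ((489.5594482421875, 320.46343994140625), (22.15384864807129, 132.68519592285156), 77.55248260498047)
plate ((515.6053466796875, 317.4852600097656), (70.61997985839844, 209.90220642089844), 78.05802154541016)
headpx ((188.88461303710938, 250.05384826660156), 12.270801544189453) (177, 242, 25, 19)
pin [613.41221299 100.57319003]
pin [637.07660496 -94.58112348]
```

View pics/e.png

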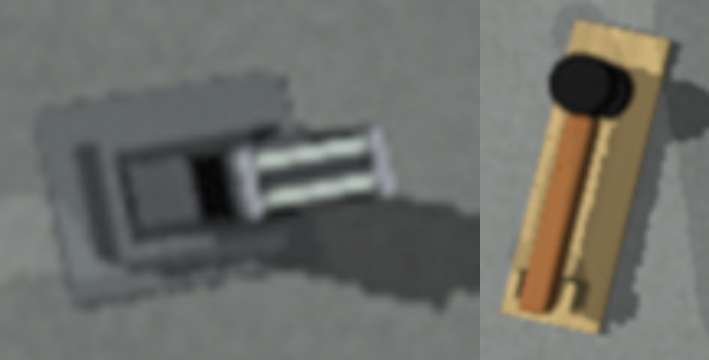

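Picture e shows the holder base with left corners at about (436,263) and (442,296). The tongs stand in its socket. The mallet lies straight on its rest, handle towards the image bottom.

Request:
apply_moves([
  [0.96, -0.38, 0, 0, 0, 0, 1],
  [0.96, -0.38, 0, 0, 0, 0, 1],
  [0.96, -0.38, 0, 0, 0, 0, 1],
  [0.96, -0.38, 0, 0, 0, 0, 1],
  [0.96, -0.38, 0, 0, 0, 0, 1],
  [0.96, -0.38, 0, 0, 0, 0, 1],
  [0.96, -0.38, 0, 0, 0, 0, 1],
  [0.96, -0.38, 0, 0, 0, 0, 1],
])

```text
time: 1.1
tool_pos: [354.8, -430.9, 244.8]
tcp_rot: [-179.9, 0.0, 15.0]
ft_force: [0.0, 0.0, 0.1]
finger_gap: 85.7
grip_force: 0.0
```

```bash
cat >> h.py <<'E'
def plan(x,y,z,yaw):
    s=sense(); p=s['tool_pos']; M=R.from_euler('xyz',s['tcp_rot'],degrees=True)
    d=M.inv().apply(np.array([x,y,z])-p)/30
    r=(M.inv()*R.from_euler('xyz',[180,0,yaw],degrees=True)).as_rotvec()/.08
    print('plan units',d.round(2),'turn',r.round(2),'max',abs(d).max().round(1),'t',round(s['time'],1))
E
python3 - <<'E'
from h import *
P=lambda x,y:(430+x/6,245+y/6)
for q in((38,108),(75,305),(288,78)): print('holder corner',on('top',P(*q),6).round(1))
A=lambda x,y:(225+x/4,185+y/4)
tr=[on('top',A(*q),20) for q in((268,115),(522,87),(543,253),(288,283))]
print('tray',np.round(tr,1),np.mean(tr,0))
ca=[on('top',A(*q),10) for q in((180,119),(200,305))]; print(np.round(ca,1))
for n,q in(('side',(0,0)),): pass
C=np.array([625.2,3.0]);a=np.radians(6.9);M=np.array([[np.cos(a),-np.sin(a)],[np.sin(a),np.cos(a)]])
print('side pins pred',[proj('side',[*(C+M@[0,y]),67]).round(1) for y in(99,-99)])
print('side tongs top pred',proj('side',[526.7,-301,156]))
plan(526.7,-301,200,8.4)
E
```

```text
holder corner [ 555.7 -249.2]
holder corner [ 481.7 -261.9]
holder corner [ 568.1 -343.9]
tray [[663.8  80.2]
 [681.2 -64.3]
 [586.4 -76.4]
 [567.9  67.2]] [624.83139985   1.65237358]
[[662.7 131.7]
 [555.7 117.8]]
side pins pred [array([317.9, 202.1]), array([359.4, 256.1])]
side tongs top pred [336.8386338  309.54598496]
plan units [ 6.65 -2.7   1.49] turn [-0.01  0.    1.44] max 6.7 t 1.1
```

Request:
apply_moves([
  [0.95, -0.39, 0.2, 0, 0, 0, 1],
  [0.95, -0.39, 0.2, 0, 0, 0, 1],
  [0.95, -0.39, 0.2, 0, 0, 0, 1],
  [0.95, -0.39, 0.2, 0, 0, 0, 1],
  [0.95, -0.38, 0.2, 0, 0, 0, 1],
  [0.95, -0.38, 0.2, 0, 0, 0, 1],
  [0.95, -0.38, 0.29, 0, 0, 0.72, 1],
  [0, 0, 0, 0, 0, 0.72, 1],
])

```text
time: 2.1
tool_pos: [526.8, -299.8, 198.9]
tcp_rot: [-179.9, 0.1, 8.4]
ft_force: [-0.5, -0.6, 0.6]
finger_gap: 85.1
grip_force: 0.0
```

Request:
apply_moves([
  [0, 0, 0, 0, 0, 0, 1],
])

```text
time: 2.22
tool_pos: [525.9, -301.4, 199.8]
tcp_rot: [-180.0, 0.1, 8.5]
ft_force: [0.6, 0.0, -0.6]
finger_gap: 85.8
grip_force: 0.0
```

Run:
```python
from h import *
plan(526.5,-301.5,121,8.4)
T=snapshot('top');S=snapshot('side')
cv2.imwrite('pics/f.png',np.hstack([cv2.resize(T[220:340,410:530],(390,390)),cv2.resize(S[230:430,250:450],(390,390))])[...,::-1])
```

```text
plan units [0.02 0.01 2.63] turn [-0.01  0.01  0.01] max 2.6 t 2.2
```

View pics/f.png

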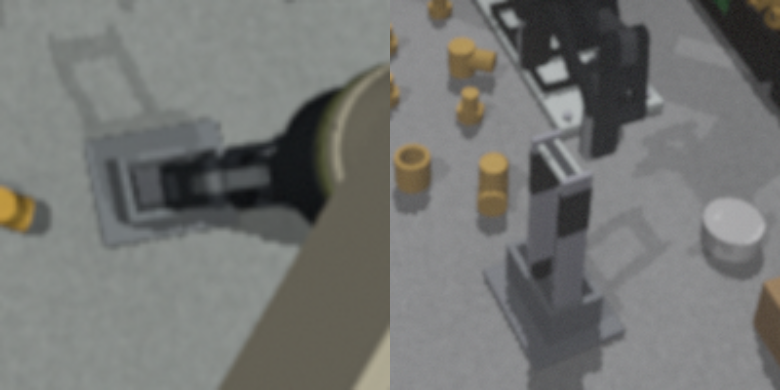

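In f, the tongs' top is at about side (337,315). The gripper is above and to the right, so I'll check that offset by projection.

Run:
```python
from h import *
g=lambda u,v:(250+(u-390)/1.95,230+v/1.95)
print('finger ends seen near',g(600,150),g(545,60))
a=np.radians(8.4)
for s in(-43,43): print(proj('side',[525.9-s*np.sin(a),-301.4+s*np.cos(a),197]))
print('tong corners seen',g(532,140),g(590,178),g(568,182),g(555,133))
for s in(-21.5,21.5):
  for t in(-11,11): print(proj('side',[526.5-s*np.sin(a)+t*np.cos(a),-301.5+s*np.cos(a)+t*np.sin(a),156]))
```

```text
finger ends seen near (357.6923076923077, 306.9230769230769) (329.4871794871795, 260.7692307692308)
[353.70199475 308.75589203]
[323.67056095 265.71979391]
tong corners seen (322.8205128205128, 301.7948717948718) (352.56410256410254, 321.28205128205127) (341.28205128205127, 323.3333333333333) (334.61538461538464, 298.2051282051282)
[336.28890077 323.51169378]
[351.94554569 318.67037884]
[322.26866867 301.35989948]
[337.28854802 297.02901508]
```

Request:
apply_moves([
  [0.02, 0.01, 0.7, 0, 0, 0, 1],
  [0, 0, 0.7, 0, 0, 0, 1],
  [0, 0, 0.7, 0, 0, 0, 1],
  [0, 0, 0.69, 0, 0, 0, 1],
  [0, 0, 0, 0, 0, 0, 0.7],
  [0, 0, 0, 0, 0, 0, 0.56],
  [0, 0, 0, 0, 0, 0, 0.53],
  [0, 0, 0, 0, 0, 0, 0.53],
], grip_force=40)

```text
time: 3.32
tool_pos: [527.2, -302.5, 118.0]
tcp_rot: [179.9, -0.1, 8.4]
ft_force: [0.1, 0.9, 0.9]
finger_gap: 45.2
grip_force: 6.4
```

Request:
apply_moves([
  [0, 0, 0, 0, 0, 0, 0.53],
  [0, 0, 0, 0, 0, 0, 0.53],
])

```text
time: 3.58
tool_pos: [527.2, -302.6, 118.0]
tcp_rot: [179.9, -0.1, 8.4]
ft_force: [-1.1, -0.5, 5.9]
finger_gap: 45.5
grip_force: 6.6
```

Request:
apply_moves([
  [0, 0, -0.6, 0, 0, 0, 0.53],
  [0, 0, -0.9, 0, 0, 0, 0.52],
  [0, 0, -0.75, 0, 0, 0, 0.51],
  [0, 0, 0, 0, 0, 0, 0.5],
])

```text
time: 4.08
tool_pos: [527.9, -303.0, 187.5]
tcp_rot: [179.8, -0.2, 8.4]
ft_force: [1.6, 0.6, -0.5]
finger_gap: 42.7
grip_force: 7.3
```

Request:
apply_moves([
  [0.08, -0.92, 0, 0, 0, 0, 0.5],
  [0.08, -0.92, 0, 0, 0, 0, 0.5],
  [0.08, -0.92, 0, 0, 0, 0, 0.5],
  [0.08, -0.92, 0, 0, 0, 0, 0.5],
  [0.08, -0.92, 0, 0, 0, 0, 0.5],
  [0.08, -0.92, 0, 0, 0, 0, 0.5],
  [0.08, -0.92, 0, 0, 0, 0, 0.5],
  [0.08, -0.92, 0, 0, 0, 0.3, 0.5],
])

```text
time: 5.08
tool_pos: [512.5, -79.8, 183.2]
tcp_rot: [-180.0, 0.1, 7.0]
ft_force: [-0.1, -0.2, -0.8]
finger_gap: 42.9
grip_force: 7.3
```

Request:
apply_moves([
  [0, 0, 0, 0, 0, 0, 0.5],
  [0, 0, 0, 0, 0, 0, 0.5],
])

```text
time: 5.32
tool_pos: [513.0, -81.2, 183.7]
tcp_rot: [180.0, 0.1, 7.1]
ft_force: [-0.5, 0.2, -0.7]
finger_gap: 42.8
grip_force: 7.3
```

Run:
```python
from h import *
plan(513.5,-80.3,129,7)
T=snapshot('top');S=snapshot('side')
for n,i in(('top',T),('side',S)): print(n,[c.round(1).tolist() for c,s in brass(i) if 225<c[0]<430 and 195<c[1]<345])
show(S,210,180,160,120,5,'pics/g.png')
```

```text
plan units [ 0.02 -0.03  1.82] turn [0.   0.01 0.01] max 1.8 t 5.3
top [[332.2, 274.1], [252.2, 276.3], [285.8, 278.2], [307.7, 308.3], [267.3, 309.2], [393.1, 315.1]]
side [[421.8, 209.7], [270.3, 212.7], [239.5, 225.1], [274.9, 231.2], [247.0, 249.3], [284.4, 260.1], [247.6, 274.5], [289.5, 282.4], [261.2, 312.6], [302.5, 323.6]]
```

View pics/g.png

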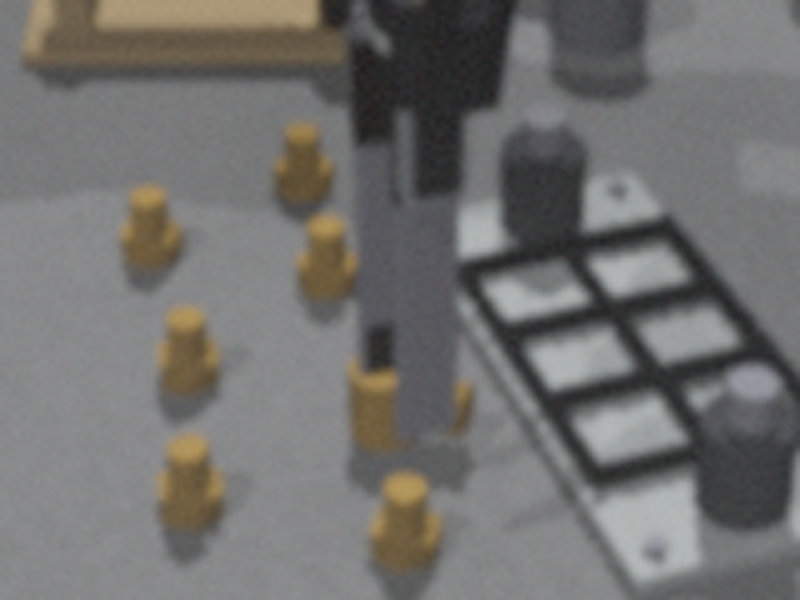

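Picture g shows the tongs hanging upright in the gripper, near tip at side (295,267), directly behind plug C at (290,283). All six plugs are standing.

Run:
```python
from h import *
a=np.radians(7)
for z in(65,71.7,78): print(z,proj('side',[513+21.4*np.sin(a),-81.2-21.4*np.cos(a),z]))
top=[[252.2,276.3],[285.8,278.2],[362.1,281.0],[307.7,308.3],[267.3,309.2],[343.6,313.5]]
side=[[270.3,212.7],[274.9,231.2],[289.5,282.4],[247,249.3],[239.5,225.1],[247.6,274.5]]
for n,t,s in zip('ABCDEF',top,side):
    P,e=tri(t,s); print(n,P.round(1),round(e,1))
# predicted centroid for plug at nominal: mask effective height check
C=np.array([625,2.3]);M=np.array([[np.cos(a),-np.sin(a)],[np.sin(a),np.cos(a)]])
for x in(24,-24):
    for y in(-48,0,48): print('slot',x,y,(C+M@[x,y]).round(1))
```

```text
65 [294.51194015 269.54732629]
71.7 [294.49239102 266.55285666]
78 [294.473839   263.71112135]
A [521.2 168.5  11.5] 0.6
B [517.3  92.1  13.3] 0.1
C [512.  -79.7  16.9] 1.7
D [450.6  41.6  14.1] 0.1
E [447.5 132.3  13.2] 0.2
F [440.2 -38.8  16.4] 0.1
slot 24 -48 [654.7 -42.4]
slot 24 0 [648.8   5.2]
slot 24 48 [643.   52.9]
slot -24 -48 [607.  -48.3]
slot -24 0 [ 6.012e+02 -6.000e-01]
slot -24 48 [595.3  47. ]
```

Request:
apply_moves([
  [0, -0.02, 0.6, 0, 0, 0, 0.5],
  [0, 0, 0.6, 0, 0, 0, 0.5],
  [0, 0, 0.4, 0, 0, 0, 0.5],
  [0, 0, 0.22, 0, 0, 0, 0.5],
  [0, 0, 0, 0, 0, 0, 0.4],
  [0, 0, 0, 0, 0, 0, 0.3],
  [0, 0, 0, 0, 0, 0, 0.22],
  [0, 0, 0, 0, 0, 0, 0.22],
])

```text
time: 6.42
tool_pos: [513.8, -80.4, 130.5]
tcp_rot: [180.0, -0.1, 7.0]
ft_force: [0.4, 0.5, 1.9]
finger_gap: 23.7
grip_force: 39.1
```

Request:
apply_moves([
  [0, 0, 0, 0, 0, 0, 0.22],
  [0, 0, 0, 0, 0, 0, 0.22],
  [0, 0, 0, 0, 0, 0, 0.22],
])

```text
time: 6.8
tool_pos: [513.8, -80.4, 130.5]
tcp_rot: [180.0, -0.1, 7.0]
ft_force: [0.2, 0.9, 4.9]
finger_gap: 23.8
grip_force: 39.3
```

Request:
apply_moves([
  [0, 0, -0.2, 0, 0, 0, 0.22],
  [0, 0, -0.6, 0, 0, 0, 0.22],
  [0, 0, -0.8, 0, 0, 0, 0.22],
  [0, 0, -0.5, 0, 0, 0, 0.22],
  [0, 0, 0, 0, 0, 0, 0.22],
])

```text
time: 7.42
tool_pos: [514.3, -80.6, 194.7]
tcp_rot: [179.9, -0.2, 7.0]
ft_force: [0.5, -0.3, -2.4]
finger_gap: 23.8
grip_force: 39.2
```

Run:
```python
from h import *
plan(654.7,-42.4,190,7)
S=snapshot('side')
show(S,230,190,140,110,5,'pics/h.png')
```

```text
plan units [ 4.8  -0.69  0.17] turn [ 0.01 -0.04  0.01] max 4.8 t 7.4
```

View pics/h.png

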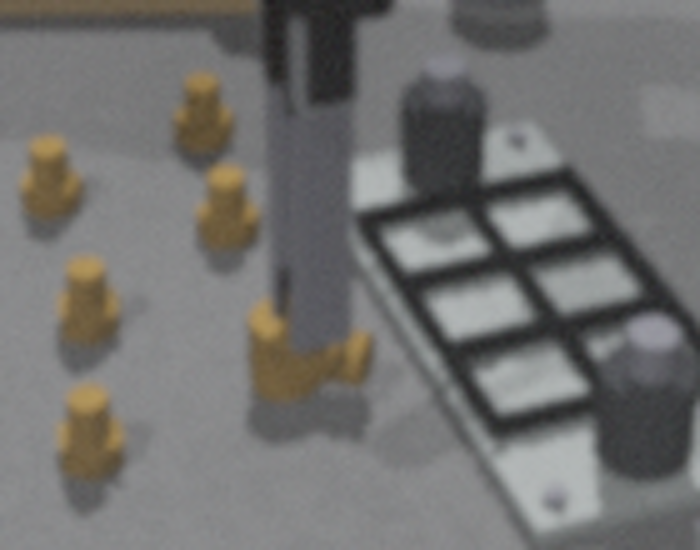

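Picture h shows plug C gripped by its stub in the tongs and off the counter, its hexagon at about side (291,260).

Request:
apply_moves([
  [0.6, -0.09, 0, 0, 0, 0, 0.22],
  [0.9, -0.13, 0, 0, 0, 0, 0.22],
  [0.95, -0.14, 0, 0, 0, 0, 0.22],
  [0.95, -0.14, 0, 0, 0, 0, 0.22],
  [0.9, -0.12, 0, 0, 0, 0, 0.22],
  [0.5, -0.07, 0, 0, 0, 0, 0.22],
  [0, 0, 0.1, 0, 0, 0, 0.22],
  [0, 0, 0.3, 0, 0, 0, 0.22],
])

```text
time: 8.48
tool_pos: [653.1, -42.3, 179.8]
tcp_rot: [-180.0, 0.1, 7.0]
ft_force: [-0.6, -0.2, -2.6]
finger_gap: 23.7
grip_force: 39.2
```

Request:
apply_moves([
  [0, 0, 0.45, 0, 0, 0, 0.22],
  [0, 0, 0.4, 0, 0, 0, 0.22],
  [0, 0, 0.25, 0, 0, 0, 0.22],
  [0, 0, 0.15, 0, 0, 0, 0.22],
  [0, 0, 0.1, 0, 0, 0, 0.22],
  [0, 0, 0, 0, 0, 0, 0.22],
])

```text
time: 9.22
tool_pos: [654.0, -42.2, 140.8]
tcp_rot: [180.0, -0.0, 7.0]
ft_force: [-0.3, -0.1, -0.7]
finger_gap: 23.9
grip_force: 39.2
```

Run:
```python
from h import *
plan(654.7,-42.4,140.5,7); print(sense()['tool_pos'],sense()['ft_force'])
S=snapshot('side')
show(S,280,190,120,110,5,'pics/i.png')
```

```text
plan units [0.02 0.01 0.01] turn [ 0.   -0.01  0.01] max 0.0 t 9.2
[654.03714149 -42.20192944 140.7779721 ] [-0.28985068 -0.09116159 -0.7411257 ]
```

View pics/i.png

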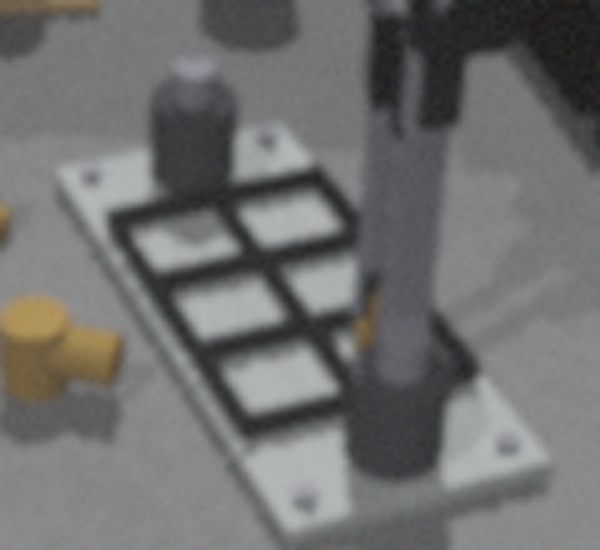

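Picture i shows the plug in the far right compartment, still in the tongs and partly behind the right boss; the contact force shows it is on the floor.

Request:
apply_moves([
  [0, 0, 0, 0, 0, 0, 0.3],
  [0, 0, 0, 0, 0, 0, 0.38],
  [0, 0, 0, 0, 0, 0, 0.42],
  [0, 0, -0.1, 0, 0, 0, 0.42],
  [0, 0, -0.3, 0, 0, 0, 0.42],
  [0, 0, -0.8, 0, 0, 0, 0.45],
  [0, 0, -0.5, 0, 0, 0, 0.5],
  [0, 0, 0, 0, 0, 0, 0.5],
])

```text
time: 10.28
tool_pos: [655.0, -42.3, 193.7]
tcp_rot: [179.9, -0.2, 7.0]
ft_force: [0.2, 0.6, -1.1]
finger_gap: 42.9
grip_force: 7.3
```

Request:
apply_moves([
  [-0.6, -0.12, 0, 0, 0, 0, 0.5],
  [-0.95, -0.12, 0, 0, 0, 0, 0.5],
  [-0.95, -0.12, 0, 0, 0, 0, 0.5],
  [-0.95, -0.12, 0, 0, 0, 0, 0.5],
  [-0.95, -0.12, 0, 0, 0, 0, 0.5],
  [-0.95, -0.12, 0, 0, 0, 0, 0.5],
  [-0.95, -0.12, 0, 0, 0, 0, 0.5],
  [-0.76, -0.12, 0, 0, 0, 0, 0.5],
])

```text
time: 11.28
tool_pos: [438.5, -39.4, 190.3]
tcp_rot: [-180.0, 0.1, 7.0]
ft_force: [-0.6, -0.4, -0.2]
finger_gap: 42.5
grip_force: 7.3
```

Request:
apply_moves([
  [0, 0, 0, 0, 0, 0, 0.5],
  [0, 0, 0, 0, 0, 0, 0.5],
])

```text
time: 11.52
tool_pos: [440.4, -39.5, 191.2]
tcp_rot: [180.0, -0.0, 7.0]
ft_force: [-0.5, -0.4, -0.3]
finger_gap: 42.7
grip_force: 7.3
```

```bash
cat >> h.py <<'E'
def look():
    for n in('top','side'):
        i=snapshot(n); print(n,[c.round(1).tolist()+[int(s[4])] for c,s in brass(i) if 225<c[0]<430 and 195<c[1]<345])
E
python3 - <<'E'
from h import *
plan(440.2,-38.8,130,7); look()
E
```

```text
plan units [-0.   -0.02  2.04] turn [ 0.   -0.01  0.  ] max 2.0 t 11.5
top [[345.8, 219.0, 83], [333.6, 273.8, 207], [252.2, 276.3, 95], [285.8, 278.2, 93], [407.7, 282.6, 245], [267.3, 309.2, 97]]
side [[421.9, 209.9, 155], [270.2, 212.0, 58], [275.1, 230.9, 75], [291.3, 257.6, 192], [248.4, 274.0, 55], [260.7, 314.5, 183], [302.1, 322.0, 232]]
```

Request:
apply_moves([
  [0, -0.02, 0.7, 0, 0, 0, 0.5],
  [0, 0, 0.7, 0, 0, 0, 0.5],
  [0, 0, 0.4, 0, 0, 0, 0.5],
  [0, 0, 0.24, 0, 0, 0, 0.5],
  [0, 0, 0, 0, 0, 0, 0.4],
  [0, 0, 0, 0, 0, 0, 0.3],
  [0, 0, 0, 0, 0, 0, 0.22],
  [0, 0, 0, 0, 0, 0, 0.22],
])

```text
time: 12.62
tool_pos: [440.5, -39.0, 130.9]
tcp_rot: [180.0, -0.1, 7.0]
ft_force: [1.6, 0.4, 3.8]
finger_gap: 23.3
grip_force: 39.1
```

Request:
apply_moves([
  [0, 0, 0, 0, 0, 0, 0.22],
  [0, 0, 0, 0, 0, 0, 0.22],
])

```text
time: 12.88
tool_pos: [440.5, -39.0, 130.9]
tcp_rot: [180.0, -0.1, 7.0]
ft_force: [0.1, 0.7, 5.9]
finger_gap: 23.5
grip_force: 39.2
```

Request:
apply_moves([
  [0, 0, -0.2, 0, 0, 0, 0.22],
  [0, 0, -0.6, 0, 0, 0, 0.22],
  [0, 0, -0.8, 0, 0, 0, 0.22],
  [0, 0, -0.5, 0, 0, 0, 0.22],
  [0, 0, 0, 0, 0, 0, 0.22],
])

```text
time: 13.5
tool_pos: [440.9, -39.1, 194.9]
tcp_rot: [179.9, -0.2, 7.0]
ft_force: [-0.6, -0.5, -0.8]
finger_gap: 23.7
grip_force: 39.3
```

Request:
apply_moves([
  [0.6, -0.08, 0, 0, 0, 0, 0.22],
  [0.95, -0.08, 0, 0, 0, 0, 0.22],
  [0.95, -0.08, 0, 0, 0, 0, 0.22],
  [0.95, -0.08, 0, 0, 0, 0, 0.22],
  [0.95, -0.08, 0, 0, 0, 0, 0.22],
  [0.95, -0.08, 0, 0, 0, 0, 0.22],
  [0.95, -0.08, 0, 0, 0, 0, 0.22],
  [0.78, -0.07, 0, 0, 0, 0, 0.22],
])

```text
time: 14.5
tool_pos: [648.7, 6.1, 191.4]
tcp_rot: [-180.0, 0.1, 7.0]
ft_force: [-0.4, -0.6, -1.3]
finger_gap: 23.6
grip_force: 39.3
```

Request:
apply_moves([
  [0, 0, 0, 0, 0, 0, 0.22],
  [0, 0, 0, 0, 0, 0, 0.22],
])

```text
time: 14.75
tool_pos: [647.4, 5.8, 191.9]
tcp_rot: [-180.0, 0.1, 7.0]
ft_force: [0.0, -0.1, -1.4]
finger_gap: 23.5
grip_force: 39.3
```

Run:
```python
from h import *
plan(648.8,5.2,141.5,7); look(); print(on('top',(345.8,219),23))
```

```text
plan units [0.05 0.03 1.68] turn [-0.    0.03  0.01] max 1.7 t 14.8
top [[345.8, 219.0, 82], [324.9, 219.2, 49], [333.6, 273.7, 205], [285.8, 278.2, 93], [407.7, 282.6, 245], [307.8, 307.8, 83], [393.8, 311.3, 116]]
side [[421.9, 209.9, 150], [270.1, 212.5, 77], [239.5, 224.8, 58], [274.8, 230.4, 60], [290.9, 257.5, 192], [261.3, 312.5, 121], [302.6, 315.1, 134], [302.0, 331.6, 115]]
[652.30658818 -42.26230263]
```

Request:
apply_moves([
  [0.05, 0.03, 0.3, 0, 0, 0, 0.22],
  [0, 0, 0.45, 0, 0, 0, 0.22],
  [0, 0, 0.4, 0, 0, 0, 0.22],
  [0, 0, 0.3, 0, 0, 0, 0.22],
  [0, 0, 0.15, 0, 0, 0, 0.22],
  [0, 0, 0.1, 0, 0, 0, 0.22],
  [0, 0, 0, 0, 0, 0, 0.22],
])

```text
time: 15.72
tool_pos: [650.1, 5.1, 142.2]
tcp_rot: [180.0, -0.0, 7.0]
ft_force: [-0.5, -0.6, -1.4]
finger_gap: 23.7
grip_force: 39.3
```

Request:
apply_moves([
  [0, 0, 0, 0, 0, 0, 0.3],
  [0, 0, 0, 0, 0, 0, 0.38],
  [0, 0, 0, 0, 0, 0, 0.42],
  [0, 0, -0.1, 0, 0, 0, 0.42],
  [0, 0, -0.3, 0, 0, 0, 0.42],
  [0, 0, -0.8, 0, 0, 0, 0.45],
  [0, 0, -0.5, 0, 0, 0, 0.5],
  [0, 0, 0, 0, 0, 0, 0.5],
])

```text
time: 16.73
tool_pos: [651.2, 5.0, 195.5]
tcp_rot: [180.0, -0.2, 7.0]
ft_force: [0.4, 1.4, -0.9]
finger_gap: 42.5
grip_force: 7.3
```

Request:
apply_moves([
  [-0.6, -0.25, 0, 0, 0, 0, 0.5],
  [-0.9, -0.25, 0, 0, 0, 0, 0.5],
  [-0.9, -0.25, 0, 0, 0, 0, 0.5],
  [-0.9, -0.25, 0, 0, 0, 0, 0.5],
  [-0.9, -0.25, 0, 0, 0, 0, 0.5],
  [-0.9, -0.25, 0, 0, 0, 0, 0.5],
  [-0.9, -0.25, 0, 0, 0, 0, 0.5],
  [-0.41, -0.25, 0, 0, 0, 0, 0.5],
])

```text
time: 17.73
tool_pos: [450.4, 41.3, 192.3]
tcp_rot: [-180.0, 0.1, 7.0]
ft_force: [-0.9, -0.5, -0.9]
finger_gap: 42.9
grip_force: 7.3
```

Request:
apply_moves([
  [0, 0, 0, 0, 0, 0, 0.5],
  [0, 0, 0, 0, 0, 0, 0.5],
])

```text
time: 17.98
tool_pos: [452.5, 41.1, 193.2]
tcp_rot: [180.0, -0.0, 7.0]
ft_force: [-0.7, -0.5, 0.2]
finger_gap: 42.7
grip_force: 7.3
```

Run:
```python
from h import *
plan(450.6,41.6,130,7); look()
```

```text
plan units [-0.06 -0.02  2.11] turn [ 0.   -0.01  0.01] max 2.1 t 18.0
top [[345.7, 219.0, 85], [325.1, 220.4, 81], [333.6, 273.5, 199], [252.1, 276.4, 97], [285.7, 278.1, 92], [407.7, 282.6, 245], [393.9, 311.3, 114]]
side [[270.1, 212.5, 78], [238.6, 224.5, 50], [275.3, 230.9, 66], [346.5, 240.6, 68], [246.0, 248.5, 48], [290.3, 258.5, 219], [260.5, 315.3, 221], [302.7, 314.7, 125], [301.4, 330.3, 107]]
```

Request:
apply_moves([
  [-0.06, -0.02, 0.7, 0, 0, 0, 0.5],
  [0, 0, 0.7, 0, 0, 0, 0.5],
  [0, 0, 0.45, 0, 0, 0, 0.5],
  [0, 0, 0.26, 0, 0, 0, 0.5],
  [0, 0, 0, 0, 0, 0, 0.4],
  [0, 0, 0, 0, 0, 0, 0.3],
  [0, 0, 0, 0, 0, 0, 0.22],
  [0, 0, 0, 0, 0, 0, 0.22],
])

```text
time: 19.08
tool_pos: [450.6, 41.6, 130.7]
tcp_rot: [180.0, -0.1, 7.0]
ft_force: [-0.8, 0.5, 2.1]
finger_gap: 23.8
grip_force: 39.1
```

Request:
apply_moves([
  [0, 0, 0, 0, 0, 0, 0.22],
  [0, 0, 0, 0, 0, 0, 0.22],
])

```text
time: 19.32
tool_pos: [450.6, 41.6, 130.7]
tcp_rot: [180.0, -0.1, 7.0]
ft_force: [0.8, 1.0, 5.6]
finger_gap: 23.7
grip_force: 39.3
```

Request:
apply_moves([
  [0, 0, -0.2, 0, 0, 0, 0.22],
  [0, 0, -0.6, 0, 0, 0, 0.22],
  [0, 0, -0.8, 0, 0, 0, 0.22],
  [0, 0, -0.5, 0, 0, 0, 0.22],
  [0, 0, 0, 0, 0, 0, 0.22],
])

```text
time: 19.95
tool_pos: [451.0, 41.5, 194.6]
tcp_rot: [180.0, -0.2, 7.0]
ft_force: [-0.3, 0.9, -1.6]
finger_gap: 24.1
grip_force: 39.3
```

Request:
apply_moves([
  [0.6, 0.05, 0, 0, 0, 0, 0.22],
  [0.9, 0.05, 0, 0, 0, 0, 0.22],
  [0.9, 0.05, 0, 0, 0, 0, 0.22],
  [0.9, 0.05, 0, 0, 0, 0, 0.22],
  [0.9, 0.05, 0, 0, 0, 0, 0.22],
  [0.9, 0.05, 0, 0, 0, 0, 0.22],
  [0.9, 0.05, 0, 0, 0, 0, 0.22],
  [0.41, 0.05, 0, 0, 0, 0, 0.22],
])

```text
time: 20.95
tool_pos: [642.7, 53.2, 191.0]
tcp_rot: [-180.0, 0.1, 7.0]
ft_force: [0.5, 0.3, -1.6]
finger_gap: 23.7
grip_force: 39.3
```

Request:
apply_moves([
  [0, 0, 0, 0, 0, 0, 0.22],
  [0, 0, 0, 0, 0, 0, 0.22],
])

```text
time: 21.2
tool_pos: [641.4, 53.1, 191.8]
tcp_rot: [-180.0, 0.1, 7.0]
ft_force: [0.4, -0.9, -1.7]
finger_gap: 23.6
grip_force: 39.3
```

Run:
```python
from h import *
plan(643,52.9,141.5,7); look()
```

```text
plan units [0.06 0.01 1.68] turn [-0.    0.02  0.01] max 1.7 t 21.2
top [[345.8, 219.0, 84], [302.6, 221.4, 51], [252.2, 276.2, 96], [285.8, 278.2, 93], [407.8, 282.7, 246], [267.4, 309.2, 98], [393.9, 311.2, 114]]
side [[421.8, 209.6, 159], [270.1, 212.2, 69], [274.9, 230.5, 61], [347.5, 241.9, 88], [356.1, 251.5, 37], [290.8, 257.9, 201], [261.3, 312.4, 121], [302.3, 323.5, 297]]
```

Request:
apply_moves([
  [0.06, 0.01, 0.3, 0, 0, 0, 0.22],
  [0, 0, 0.45, 0, 0, 0, 0.22],
  [0, 0, 0.4, 0, 0, 0, 0.22],
  [0, 0, 0.3, 0, 0, 0, 0.22],
  [0, 0, 0.15, 0, 0, 0, 0.22],
  [0, 0, 0.1, 0, 0, 0, 0.22],
  [0, 0, 0, 0, 0, 0, 0.22],
])

```text
time: 22.18
tool_pos: [644.2, 53.0, 141.9]
tcp_rot: [180.0, -0.0, 7.0]
ft_force: [0.4, 0.3, -1.9]
finger_gap: 24.1
grip_force: 39.3
```

Request:
apply_moves([
  [0, 0, 0, 0, 0, 0, 0.3],
  [0, 0, 0, 0, 0, 0, 0.38],
  [0, 0, 0, 0, 0, 0, 0.42],
  [0, 0, -0.1, 0, 0, 0, 0.42],
  [0, 0, -0.3, 0, 0, 0, 0.42],
  [0, 0, -0.8, 0, 0, 0, 0.45],
  [0, 0, -0.5, 0, 0, 0, 0.5],
  [0, 0, 0, 0, 0, 0, 0.5],
])

```text
time: 23.18
tool_pos: [645.3, 53.1, 195.2]
tcp_rot: [180.0, -0.2, 7.0]
ft_force: [-0.5, 0.5, -0.9]
finger_gap: 43.0
grip_force: 7.3
```

Request:
apply_moves([
  [-0.6, -0.3, 0, 0, 0, 0, 0.5],
  [-0.9, -0.3, 0, 0, 0, 0, 0.5],
  [-0.9, -0.3, 0, 0, 0, 0, 0.5],
  [-0.9, -0.3, 0, 0, 0, 0, 0.5],
  [-0.5, -0.3, 0, 0, 0, 0, 0.5],
  [-0.2, -0.3, 0, 0, 0, 0, 0.5],
  [0, 0, 0, 0, 0, 0, 0.5],
  [0, 0, 0, 0, 0, 0, 0.5],
])

```text
time: 24.18
tool_pos: [518.9, 91.9, 192.7]
tcp_rot: [180.0, -0.0, 7.0]
ft_force: [-0.5, -0.1, -1.2]
finger_gap: 42.6
grip_force: 7.2
```

Run:
```python
from h import *
plan(517.3,92.1,130,7); look()
```

```text
plan units [-0.05 -0.01  2.09] turn [ 0.   -0.    0.01] max 2.1 t 24.2
top [[345.8, 219.1, 82], [325.2, 220.4, 82], [303.9, 222.6, 83], [333.6, 273.7, 204], [407.8, 282.7, 246], [267.4, 309.3, 96], [393.5, 311.4, 100]]
side [[421.8, 209.7, 154], [270.0, 212.4, 69], [239.3, 225.0, 65], [274.9, 230.6, 64], [337.8, 229.8, 76], [347.1, 241.6, 86], [357.5, 250.1, 26], [290.3, 258.4, 224], [261.3, 316.5, 178], [302.1, 323.7, 308]]
```

Request:
apply_moves([
  [-0.05, -0.01, 0.7, 0, 0, 0, 0.5],
  [0, 0, 0.7, 0, 0, 0, 0.5],
  [0, 0, 0.45, 0, 0, 0, 0.5],
  [0, 0, 0.24, 0, 0, 0, 0.5],
  [0, 0, 0, 0, 0, 0, 0.4],
  [0, 0, 0, 0, 0, 0, 0.3],
  [0, 0, 0, 0, 0, 0, 0.22],
  [0, 0, 0, 0, 0, 0, 0.22],
])

```text
time: 25.28
tool_pos: [517.5, 92.2, 131.1]
tcp_rot: [180.0, -0.1, 7.0]
ft_force: [0.5, 0.6, 2.7]
finger_gap: 23.8
grip_force: 39.1
```

Request:
apply_moves([
  [0, 0, 0, 0, 0, 0, 0.22],
  [0, 0, 0, 0, 0, 0, 0.22],
])

```text
time: 25.52
tool_pos: [517.5, 92.2, 131.0]
tcp_rot: [-180.0, -0.1, 7.0]
ft_force: [-0.3, 0.9, 5.8]
finger_gap: 23.7
grip_force: 39.3
```

Request:
apply_moves([
  [0, 0, -0.2, 0, 0, 0, 0.22],
  [0, 0, -0.6, 0, 0, 0, 0.22],
  [0, 0, -0.8, 0, 0, 0, 0.22],
  [0, 0, -0.5, 0, 0, 0, 0.22],
  [0, 0, 0, 0, 0, 0, 0.22],
])

```text
time: 26.15
tool_pos: [517.9, 92.2, 195.1]
tcp_rot: [180.0, -0.2, 7.0]
ft_force: [-0.5, 0.6, -0.9]
finger_gap: 23.7
grip_force: 39.3
```

Request:
apply_moves([
  [0.3, 0.5, 0, 0, 0, 0, 0.22],
  [0.4, 0.9, 0, 0, 0, 0, 0.22],
  [0.4, 0.9, 0, 0, 0, 0, 0.22],
  [0.4, 0.9, 0, 0, 0, 0, 0.22],
  [0.4, 0.9, 0, 0, 0, 0, 0.22],
  [0.4, 0.6, 0, 0, 0, 0, 0.22],
  [0.1, 0.31, 0, 0, 0, 0, 0.22],
  [0, 0, 0, 0, 0, 0, 0.22],
])

```text
time: 27.15
tool_pos: [606.3, -49.0, 192.1]
tcp_rot: [-180.0, 0.1, 7.0]
ft_force: [-0.3, 1.1, -2.0]
finger_gap: 23.4
grip_force: 39.3
```

Request:
apply_moves([
  [0, 0, 0, 0, 0, 0, 0.22],
])

```text
time: 27.28
tool_pos: [606.2, -47.8, 192.7]
tcp_rot: [-180.0, 0.0, 7.0]
ft_force: [0.5, 0.7, -1.8]
finger_gap: 24.1
grip_force: 39.3
```

Run:
```python
from h import *
plan(607,-48.3,141.5,7); look()
```

```text
plan units [0.03 0.02 1.71] turn [-0.01  0.01  0.01] max 1.7 t 27.3
top [[333.6, 273.7, 205], [252.2, 276.3, 94], [267.3, 309.2, 97], [388.4, 309.9, 36]]
side [[270.1, 212.6, 67], [238.7, 223.4, 43], [345.2, 242.3, 99], [357.6, 250.1, 28], [291.1, 257.3, 180], [261.1, 312.3, 104], [302.4, 322.5, 254]]
```

Request:
apply_moves([
  [0.03, 0.02, 0.3, 0, 0, 0, 0.22],
  [0, 0, 0.45, 0, 0, 0, 0.22],
  [0, 0, 0.4, 0, 0, 0, 0.22],
  [0, 0, 0.31, 0, 0, 0, 0.22],
  [0, 0, 0.15, 0, 0, 0, 0.22],
  [0, 0, 0.1, 0, 0, 0, 0.22],
  [0, 0, 0, 0, 0, 0, 0.22],
])

```text
time: 28.25
tool_pos: [607.7, -48.8, 141.9]
tcp_rot: [180.0, -0.0, 7.0]
ft_force: [-0.1, 0.0, -1.9]
finger_gap: 23.7
grip_force: 39.3
```

Request:
apply_moves([
  [0, 0, 0, 0, 0, 0, 0.3],
  [0, 0, 0, 0, 0, 0, 0.38],
  [0, 0, 0, 0, 0, 0, 0.42],
  [0, 0, -0.1, 0, 0, 0, 0.42],
  [0, 0, -0.3, 0, 0, 0, 0.42],
  [0, 0, -0.8, 0, 0, 0, 0.45],
  [0, 0, -0.5, 0, 0, 0, 0.5],
  [0, 0, 0, 0, 0, 0, 0.5],
])

```text
time: 29.25
tool_pos: [608.9, -49.0, 195.0]
tcp_rot: [179.9, -0.2, 7.0]
ft_force: [0.6, -0.2, -0.7]
finger_gap: 42.3
grip_force: 7.2
```

Request:
apply_moves([
  [-0.57, -0.5, 0, 0, 0, 0, 0.5],
  [-0.57, -0.9, 0, 0, 0, 0, 0.5],
  [-0.57, -0.9, 0, 0, 0, 0, 0.5],
  [-0.57, -0.9, 0, 0, 0, 0, 0.5],
  [-0.57, -0.9, 0, 0, 0, 0, 0.5],
  [-0.57, -0.9, 0, 0, 0, 0, 0.5],
  [-0.57, -0.9, 0, 0, 0, 0, 0.5],
  [-0.57, -0.72, 0, 0, 0, 0, 0.5],
])

```text
time: 30.25
tool_pos: [446.4, 132.4, 191.9]
tcp_rot: [-180.0, 0.1, 7.0]
ft_force: [-0.3, -0.5, -0.6]
finger_gap: 42.7
grip_force: 7.2
```

Request:
apply_moves([
  [0, 0, 0, 0, 0, 0, 0.5],
  [0, 0, 0, 0, 0, 0, 0.5],
])

```text
time: 30.5
tool_pos: [447.7, 131.3, 192.5]
tcp_rot: [180.0, 0.0, 7.0]
ft_force: [0.4, -0.9, -0.9]
finger_gap: 42.8
grip_force: 7.2
```

Run:
```python
from h import *
plan(447.5,132.3,130,7); look()
```

```text
plan units [-0.   -0.03  2.08] turn [0.   0.   0.01] max 2.1 t 30.5
top [[345.8, 219.1, 82], [325.1, 220.4, 81], [304.1, 222.5, 79], [348.6, 238.8, 81], [333.6, 273.7, 205], [253.0, 273.4, 33], [407.7, 282.6, 245], [393.9, 311.4, 115]]
side [[421.7, 209.6, 157], [270.0, 212.1, 68], [239.6, 225.1, 59], [337.8, 229.6, 70], [347.1, 241.3, 89], [357.6, 250.1, 27], [290.5, 257.8, 204], [334.8, 259.3, 60], [260.6, 315.1, 211], [302.0, 321.8, 234]]
```

Request:
apply_moves([
  [0, -0.03, 0.7, 0, 0, 0, 0.5],
  [0, 0, 0.7, 0, 0, 0, 0.5],
  [0, 0, 0.45, 0, 0, 0, 0.5],
  [0, 0, 0.24, 0, 0, 0, 0.5],
  [0, 0, 0, 0, 0, 0, 0.4],
  [0, 0, 0, 0, 0, 0, 0.3],
  [0, 0, 0, 0, 0, 0, 0.22],
  [0, 0, 0, 0, 0, 0, 0.22],
])

```text
time: 31.6
tool_pos: [448.1, 132.7, 131.0]
tcp_rot: [-180.0, -0.1, 7.0]
ft_force: [-0.5, 0.3, 2.8]
finger_gap: 23.7
grip_force: 39.1
```

Request:
apply_moves([
  [0, 0, 0, 0, 0, 0, 0.22],
  [0, 0, 0, 0, 0, 0, 0.22],
])

```text
time: 31.85
tool_pos: [448.2, 132.7, 131.0]
tcp_rot: [-180.0, -0.1, 7.0]
ft_force: [0.5, 0.6, 5.6]
finger_gap: 24.0
grip_force: 39.3
```

Request:
apply_moves([
  [0, 0, -0.2, 0, 0, 0, 0.22],
  [0, 0, -0.6, 0, 0, 0, 0.22],
  [0, 0, -0.8, 0, 0, 0, 0.22],
  [0, 0, -0.5, 0, 0, 0, 0.22],
  [0, 0, 0, 0, 0, 0, 0.22],
])

```text
time: 32.48
tool_pos: [448.5, 132.7, 194.9]
tcp_rot: [-180.0, -0.2, 7.0]
ft_force: [0.0, -0.8, -1.3]
finger_gap: 23.3
grip_force: 39.3
```

Request:
apply_moves([
  [0.57, 0.4, 0, 0, 0, 0, 0.22],
  [0.57, 0.7, 0, 0, 0, 0, 0.22],
  [0.57, 0.7, 0, 0, 0, 0, 0.22],
  [0.57, 0.7, 0, 0, 0, 0, 0.22],
  [0.57, 0.7, 0, 0, 0, 0, 0.22],
  [0.57, 0.7, 0, 0, 0, 0, 0.22],
  [0.57, 0.7, 0, 0, 0, 0, 0.22],
  [0.57, 0.42, 0, 0, 0, 0, 0.22],
])

```text
time: 33.48
tool_pos: [601.6, -1.2, 191.6]
tcp_rot: [-180.0, 0.1, 7.0]
ft_force: [-0.7, -0.2, -0.5]
finger_gap: 23.6
grip_force: 39.3
```

Request:
apply_moves([
  [0, 0, 0, 0, 0, 0, 0.22],
  [0, 0, 0, 0, 0, 0, 0.22],
])

```text
time: 33.72
tool_pos: [600.7, 0.2, 192.1]
tcp_rot: [-180.0, 0.1, 7.0]
ft_force: [-0.2, 0.5, -1.4]
finger_gap: 23.9
grip_force: 39.3
```

Run:
```python
from h import *
plan(601.2,-0.6,141.5,7); look()
```

```text
plan units [0.02 0.03 1.69] turn [-0.01  0.02  0.01] max 1.7 t 33.7
top [[348.8, 238.9, 76], [333.6, 273.7, 205], [407.7, 282.7, 243], [393.8, 311.3, 115]]
side [[421.8, 209.8, 154], [269.8, 212.3, 70], [337.4, 229.9, 90], [323.9, 231.0, 31], [347.1, 242.1, 114], [357.3, 250.1, 28], [291.1, 257.5, 185], [335.8, 261.4, 88], [261.5, 312.3, 115], [302.3, 323.4, 293]]
```

Request:
apply_moves([
  [0.02, 0.03, 0.3, 0, 0, 0, 0.22],
  [0, 0, 0.45, 0, 0, 0, 0.22],
  [0, 0, 0.4, 0, 0, 0, 0.22],
  [0, 0, 0.31, 0, 0, 0, 0.22],
  [0, 0, 0.15, 0, 0, 0, 0.22],
  [0, 0, 0.1, 0, 0, 0, 0.22],
  [0, 0, 0, 0, 0, 0, 0.22],
])

```text
time: 34.7
tool_pos: [602.5, -1.1, 141.9]
tcp_rot: [180.0, -0.0, 7.0]
ft_force: [0.4, -0.3, -1.3]
finger_gap: 23.5
grip_force: 39.3
```

Request:
apply_moves([
  [0, 0, 0, 0, 0, 0, 0.3],
  [0, 0, 0, 0, 0, 0, 0.38],
  [0, 0, 0, 0, 0, 0, 0.42],
  [0, 0, -0.1, 0, 0, 0, 0.42],
  [0, 0, -0.3, 0, 0, 0, 0.42],
  [0, 0, -0.8, 0, 0, 0, 0.45],
  [0, 0, -0.5, 0, 0, 0, 0.5],
  [0, 0, 0, 0, 0, 0, 0.5],
])

```text
time: 35.7
tool_pos: [603.6, -1.1, 195.0]
tcp_rot: [180.0, -0.2, 7.0]
ft_force: [0.9, -0.0, -0.4]
finger_gap: 42.6
grip_force: 7.2
```

Request:
apply_moves([
  [-0.24, -0.5, 0, 0, 0, 0, 0.5],
  [-0.24, -0.85, 0, 0, 0, 0, 0.5],
  [-0.24, -0.85, 0, 0, 0, 0, 0.5],
  [-0.24, -0.85, 0, 0, 0, 0, 0.5],
  [-0.25, -0.85, 0, 0, 0, 0, 0.5],
  [-0.25, -0.85, 0, 0, 0, 0, 0.5],
  [-0.25, -0.75, 0, 0, 0, 0, 0.5],
  [-0.25, -0.42, 0, 0, 0, 0, 0.5],
])

```text
time: 36.7
tool_pos: [520.5, 169.4, 191.6]
tcp_rot: [-180.0, 0.1, 7.1]
ft_force: [1.2, 0.1, -0.8]
finger_gap: 42.7
grip_force: 7.2
```

Request:
apply_moves([
  [0, 0, 0, 0, 0, 0, 0.5],
  [0, 0, 0, 0, 0, 0, 0.5],
])

```text
time: 36.95
tool_pos: [522.3, 167.6, 192.6]
tcp_rot: [180.0, 0.0, 7.0]
ft_force: [-0.1, 0.2, -0.0]
finger_gap: 42.9
grip_force: 7.2
```

Run:
```python
from h import *
plan(521.2,168.4,130,7); look()
```

```text
plan units [-0.03 -0.03  2.09] turn [0. 0. 0.] max 2.1 t 37.0
top [[306.9, 217.5, 97], [345.8, 219.1, 82], [325.0, 220.4, 83], [348.6, 238.8, 81], [327.6, 241.3, 81], [333.6, 273.7, 205], [407.7, 282.6, 245], [251.8, 278.9, 37], [393.6, 311.3, 103]]
side [[269.9, 212.2, 66], [345.3, 232.9, 117], [325.4, 246.9, 94], [346.0, 245.1, 48], [357.4, 250.1, 26], [290.2, 258.8, 241], [335.1, 260.5, 82], [261.2, 316.5, 238], [302.2, 323.5, 309]]
```

Run:
```python
from h import *
T=snapshot('top');S=snapshot('side')
a=cv2.resize(T[195:265,265:385],(720,420),interpolation=cv2.INTER_CUBIC)[:,:400];b=cv2.resize(S[190:290,290:390],(400,400),interpolation=cv2.INTER_CUBIC)
cv2.imwrite('pics/j.png',np.hstack([a[:400],b])[...,::-1]); print(on('top',(306.9,217.5),23),on('top',(304.1,222.5),23))
```

```text
[654.94857721  45.95887547] [643.4257667   52.14034655]
```

View pics/j.png

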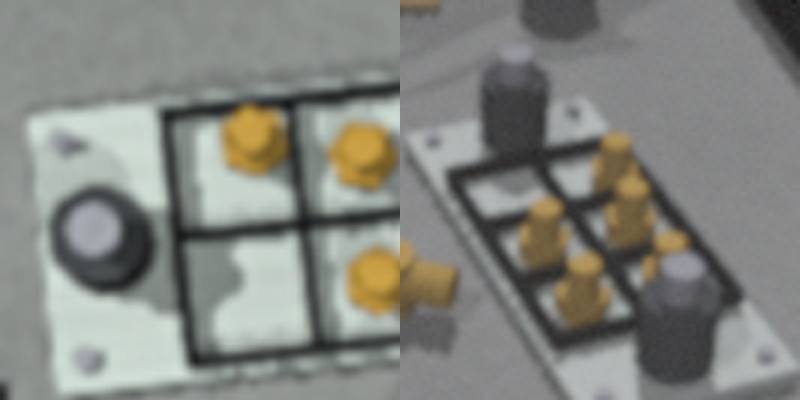

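Picture j shows plug D knocked into the far right-hand corner of its compartment, against or on the wall near top (307,217). The other four stand centred. I'll load A first, then re-grip D and centre it.

Request:
apply_moves([
  [-0.03, -0.03, 0.7, 0, 0, 0, 0.5],
  [0, 0, 0.7, 0, 0, 0, 0.5],
  [0, 0, 0.45, 0, 0, 0, 0.5],
  [0, 0, 0.24, 0, 0, 0, 0.5],
  [0, 0, 0, 0, 0, 0, 0.4],
  [0, 0, 0, 0, 0, 0, 0.3],
  [0, 0, 0, 0, 0, 0, 0.22],
  [0, 0, 0, 0, 0, 0, 0.22],
])

```text
time: 38.15
tool_pos: [522.0, 169.0, 131.1]
tcp_rot: [-180.0, -0.1, 7.0]
ft_force: [0.4, -0.2, 3.4]
finger_gap: 23.3
grip_force: 39.1
```

Request:
apply_moves([
  [0, 0, 0, 0, 0, 0, 0.22],
  [0, 0, 0, 0, 0, 0, 0.22],
])

```text
time: 38.4
tool_pos: [521.9, 169.0, 131.1]
tcp_rot: [-180.0, -0.1, 7.0]
ft_force: [-0.3, 0.2, 5.5]
finger_gap: 23.9
grip_force: 39.3
```

Request:
apply_moves([
  [0, 0, -0.2, 0, 0, 0, 0.22],
  [0, 0, -0.6, 0, 0, 0, 0.22],
  [0, 0, -0.8, 0, 0, 0, 0.22],
  [0, 0, -0.5, 0, 0, 0, 0.22],
  [0, 0, 0, 0, 0, 0, 0.22],
])

```text
time: 39.02
tool_pos: [522.3, 169.0, 195.1]
tcp_rot: [-180.0, -0.2, 7.0]
ft_force: [-0.4, -0.3, -1.4]
finger_gap: 23.5
grip_force: 39.3
```

Request:
apply_moves([
  [0.28, 0.4, 0, 0, 0, 0, 0.22],
  [0.28, 0.7, 0, 0, 0, 0, 0.22],
  [0.28, 0.7, 0, 0, 0, 0, 0.22],
  [0.28, 0.7, 0, 0, 0, 0, 0.22],
  [0.28, 0.7, 0, 0, 0, 0, 0.22],
  [0.28, 0.7, 0, 0, 0, 0, 0.22],
  [0.28, 0.42, 0, 0, 0, 0, 0.22],
  [0, 0, 0, 0, 0, 0, 0.22],
])

```text
time: 40.02
tool_pos: [596.1, 46.5, 193.0]
tcp_rot: [-180.0, 0.0, 6.9]
ft_force: [-0.6, -0.1, -0.4]
finger_gap: 23.6
grip_force: 39.3
```

Request:
apply_moves([
  [0, 0, 0, 0, 0, 0, 0.22],
])

```text
time: 40.15
tool_pos: [595.3, 47.9, 193.0]
tcp_rot: [-180.0, 0.0, 7.0]
ft_force: [-1.0, 0.1, -2.3]
finger_gap: 23.6
grip_force: 39.3
```

Run:
```python
from h import *
plan(595.3,47,141.5,7); look()
```

```text
plan units [-0.    0.03  1.72] turn [-0.01  0.    0.01] max 1.7 t 40.1
top [[347.2, 219.0, 56], [348.5, 238.8, 83], [407.7, 282.5, 245], [393.8, 311.3, 115]]
side [[421.9, 209.7, 154], [345.4, 237.0, 191], [325.8, 247.5, 94], [357.6, 250.1, 27], [290.4, 258.3, 220], [335.1, 261.7, 114], [261.2, 312.9, 130], [302.1, 324.4, 253]]
```

Request:
apply_moves([
  [0, 0.03, 0.3, 0, 0, 0, 0.22],
  [0, 0, 0.45, 0, 0, 0, 0.22],
  [0, 0, 0.4, 0, 0, 0, 0.22],
  [0, 0, 0.34, 0, 0, 0, 0.22],
  [0, 0, 0.15, 0, 0, 0, 0.22],
  [0, 0, 0.1, 0, 0, 0, 0.22],
  [0, 0, 0, 0, 0, 0, 0.22],
])

```text
time: 41.12
tool_pos: [596.0, 46.5, 141.4]
tcp_rot: [180.0, -0.0, 7.0]
ft_force: [-0.1, 0.2, -1.0]
finger_gap: 23.7
grip_force: 39.4
```

Request:
apply_moves([
  [0, 0, 0, 0, 0, 0, 0.3],
  [0, 0, 0, 0, 0, 0, 0.38],
  [0, 0, 0, 0, 0, 0, 0.42],
  [0, 0, -0.1, 0, 0, 0, 0.42],
  [0, 0, -0.3, 0, 0, 0, 0.42],
  [0, 0, -0.8, 0, 0, 0, 0.45],
  [0, 0, -0.5, 0, 0, 0, 0.5],
  [0, 0, 0, 0, 0, 0, 0.5],
])

```text
time: 42.12
tool_pos: [596.9, 46.5, 194.1]
tcp_rot: [180.0, -0.2, 7.0]
ft_force: [-0.9, 0.6, -0.9]
finger_gap: 42.7
grip_force: 7.2
```

Request:
apply_moves([
  [-0.4, -0.4, 0, 0, 0, 0, 0.5],
  [-0.4, -0.9, 0, 0, 0, 0, 0.5],
  [-0.4, -0.9, 0, 0, 0, 0, 0.5],
  [-0.4, -0.9, 0, 0, 0, 0, 0.5],
  [-0.4, -0.9, 0, 0, 0, 0, 0.5],
  [0, 0, 0, 0, 0, 0, 0.5],
  [0, 0, 0, 0, 0, 0, 0.5],
])

```text
time: 43.0
tool_pos: [520.7, 158.2, 191.2]
tcp_rot: [180.0, 0.1, 7.1]
ft_force: [0.1, -0.7, -1.1]
finger_gap: 42.6
grip_force: 7.2
```

Run:
```python
from h import *
look()
T=snapshot('top');S=snapshot('side')
a=cv2.resize(T[195:255,285:365],(640,480),interpolation=cv2.INTER_CUBIC)[:360,:400];b=cv2.resize(S[200:270,305:375],(400,400),interpolation=cv2.INTER_CUBIC)[:360]
cv2.imwrite('pics/k.png',np.hstack([a,b])[...,::-1])
print(sense()['tool_pos'])
```

```text
top [[306.9, 217.5, 96], [345.8, 219.1, 80], [325.0, 220.4, 83], [348.6, 238.8, 81], [327.6, 241.3, 80], [306.6, 243.8, 85], [333.6, 273.7, 205], [407.7, 282.6, 245], [393.6, 311.4, 101]]
side [[345.6, 236.6, 172], [316.0, 234.0, 106], [325.3, 247.2, 108], [356.1, 251.3, 37], [290.0, 259.0, 253], [334.8, 261.2, 99], [261.2, 316.4, 230], [302.1, 323.8, 318]]
[521.5394512  157.60737257 191.70245559]
```

View pics/k.png

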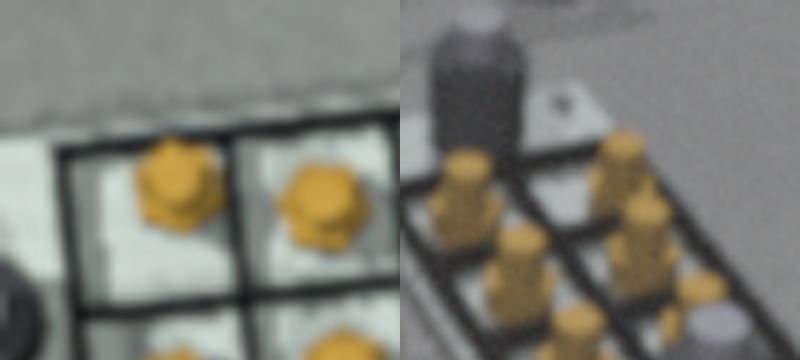

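Picture k shows all six plugs in the tray. D (top (307,217), side (345,225)) is tilted slightly, with one edge on the far wall.

Run:
```python
from h import *
k=lambda u,v:(305+(u-400)/5.714,200+v/5.714)
print('D stub top',tri((285+175/8,195+176/8),k(625,145)))
print('F stub top',tri((285+322/8,195+192/8),k(652,205)))
plan(653,45.5,191,7)
```

```text
D stub top (array([654.69785179,  45.07166708,  37.79167789]), np.float64(2.1467529366583005))
F stub top (array([650.64897101,   3.80193469,  40.24271133]), np.float64(3.162431067813869))
plan units [3.9  4.24 0.02] turn [ 0.    0.   -0.01] max 4.2 t 43.2
```

Request:
apply_moves([
  [0, 0, -0.67, 0, 0, 0, 0.48],
  [0.5, 0.5, 0, 0, 0, 0, 0.45],
  [0.7, 0.8, 0, 0, 0, 0, 0.45],
  [0.8, 0.85, 0, 0, 0, 0, 0.45],
  [0.8, 0.85, 0, 0, 0, 0, 0.45],
  [0.7, 0.8, 0, 0, 0, 0, 0.45],
  [0.42, 0.43, 0, 0, 0, 0, 0.45],
  [0, 0, 0, 0, 0, 0, 0.45],
])

```text
time: 44.2
tool_pos: [654.8, 44.6, 211.9]
tcp_rot: [180.0, -0.0, 6.9]
ft_force: [0.6, 0.1, -0.6]
finger_gap: 38.8
grip_force: 8.3
```

Request:
apply_moves([
  [0, 0, 0.3, 0, 0, 0, 0.45],
  [0, 0, 0.3, 0, 0, 0, 0.45],
])

```text
time: 44.45
tool_pos: [653.2, 47.1, 193.3]
tcp_rot: [-180.0, 0.0, 7.1]
ft_force: [-0.5, 1.1, -1.1]
finger_gap: 38.7
grip_force: 8.3
```

Run:
```python
from h import *
plan(653.5,45.3,143,7); print(sense()['tool_pos'],sense()['ft_force'])
```

```text
plan units [0.   0.06 1.68] turn [-0.    0.    0.01] max 1.7 t 44.5
[653.155247    47.12702662 193.2769312 ] [-0.50328403  1.07261789 -1.08179162]
```

Request:
apply_moves([
  [0, 0.02, 0.5, 0, 0, 0, 0.45],
  [0, 0.01, 0.5, 0, 0, 0, 0.45],
  [0, 0, 0.4, 0, 0, 0, 0.45],
  [0, 0, 0.2, 0, 0, 0, 0.45],
  [0, 0, 0, 0, 0, 0, 0.45],
])

```text
time: 45.08
tool_pos: [653.4, 45.8, 145.3]
tcp_rot: [-180.0, 0.1, 7.0]
ft_force: [-0.4, 0.4, -1.4]
finger_gap: 38.5
grip_force: 8.3
```

Request:
apply_moves([
  [0, 0, 0, 0, 0, 0, 0.36],
  [0, 0, 0, 0, 0, 0, 0.3],
  [0, 0, 0, 0, 0, 0, 0.22],
  [0, 0, 0, 0, 0, 0, 0.22],
  [0, 0, 0, 0, 0, 0, 0.22],
])

```text
time: 45.7
tool_pos: [654.2, 46.1, 146.9]
tcp_rot: [-180.0, -0.1, 7.0]
ft_force: [-0.5, 2.4, 5.0]
finger_gap: 23.5
grip_force: 39.1
```

Request:
apply_moves([
  [0, 0, -0.2, 0, 0, 0, 0.22],
  [0, 0, -0.4, 0, 0, 0, 0.22],
  [0, 0, 0, 0, 0, 0, 0.22],
  [0, 0, 0, 0, 0, 0, 0.22],
])

```text
time: 46.2
tool_pos: [653.8, 45.6, 164.1]
tcp_rot: [180.0, -0.0, 7.0]
ft_force: [0.4, 0.5, -2.4]
finger_gap: 23.3
grip_force: 39.2
```

Run:
```python
from h import *
plan(643,52.9,143.5,7); print(sense()['tool_pos'],sense()['ft_force'])
S=snapshot('side'); show(S,290,180,90,90,6,'pics/l.png')
```

```text
plan units [-0.33 -0.29  0.69] turn [ 0. -0.  0.] max 0.7 t 46.2
[653.78154206  45.6158507  164.05384553] [ 0.36212671  0.47100407 -2.36934797]
```

View pics/l.png

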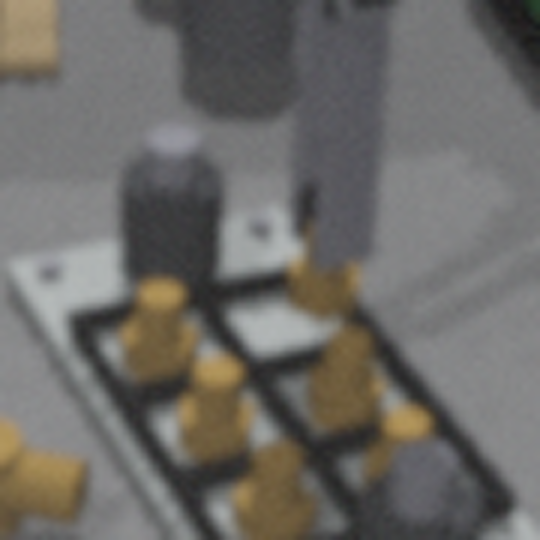

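Picture l shows D lifted in the tongs at about (344,225), roughly upright and clear of the tray.

Request:
apply_moves([
  [-0.17, -0.15, 0, 0, 0, 0, 0.22],
  [-0.17, -0.14, 0, 0, 0, 0, 0.22],
  [0, 0, 0, 0, 0, 0, 0.22],
  [0, 0, 0.25, 0, 0, 0, 0.22],
  [0, 0, 0.2, 0, 0, 0, 0.22],
  [0, 0, 0.12, 0, 0, 0, 0.22],
  [0, 0, 0.05, 0, 0, 0, 0.22],
  [0, 0, 0, 0, 0, 0, 0.22],
])

```text
time: 47.25
tool_pos: [643.0, 53.3, 146.9]
tcp_rot: [-180.0, -0.1, 7.0]
ft_force: [-3.6, 1.3, 8.4]
finger_gap: 23.1
grip_force: 39.9
```

Request:
apply_moves([
  [0, 0, 0, 0, 0, 0, 0.22],
])

```text
time: 47.38
tool_pos: [643.0, 53.3, 146.9]
tcp_rot: [-180.0, -0.1, 7.0]
ft_force: [-3.2, 0.1, 8.7]
finger_gap: 23.0
grip_force: 39.8
```

Request:
apply_moves([
  [0, 0, -0.03, 0, 0, 0, 0.25],
  [0, 0, 0, 0, 0, 0, 0.3],
  [0, 0, 0, 0, 0, 0, 0.38],
  [0, 0, 0, 0, 0, 0, 0.42],
  [0, 0, -0.3, 0, 0, 0, 0.42],
  [0, 0, -0.8, 0, 0, 0, 0.45],
  [0, 0, -0.8, 0, 0, 0, 0.45],
  [0, 0, 0, 0, 0, 0, 0.45],
])

```text
time: 48.38
tool_pos: [644.3, 53.2, 206.7]
tcp_rot: [180.0, -0.3, 7.0]
ft_force: [-0.6, 0.1, -0.8]
finger_gap: 38.3
grip_force: 8.3
```

Request:
apply_moves([
  [-0.5, -0.5, 0, 0, 0, 0, 0.5],
  [-0.8, -0.9, 0, 0, 0, 0, 0.5],
  [-0.8, -0.9, 0, 0, 0, 0, 0.5],
  [-0.8, -0.9, 0, 0, 0, 0, 0.5],
  [-0.8, -0.4, 0, 0, 0, 0, 0.5],
  [0, 0, 0, 0, 0, 0, 0.5],
  [0, 0, 0, 0, 0, 0, 0.5],
])

```text
time: 49.25
tool_pos: [519.4, 146.5, 202.8]
tcp_rot: [180.0, 0.0, 7.0]
ft_force: [0.2, -1.0, -1.1]
finger_gap: 42.8
grip_force: 7.2
```

```bash
cat >> h.py <<'E'
def plugs():
    C=np.array([625,2.3]);a=np.radians(7);M=np.array([[np.cos(a),-np.sin(a)],[np.sin(a),np.cos(a)]])
    for c,s in brass(snapshot('top')):
        if 225<c[0]<430 and 195<c[1]<345: print(c.round(1),s[4],(M.T@(on('top',c,23)-C)).round(1))
E
python3 - <<'E'
from h import *
plugs()
plan(527,-302.7,200,8.4)
E
```

```text
[345.8 219.1] 80 [ 21.5 -47.5]
[325.1 220.4] 81 [23.7 -0.7]
[303.7 223.4] 82 [22.5 48.3]
[348.7 238.8] 80 [-24.  -48.7]
[327.6 241.3] 81 [-24.1  -0.9]
[306.6 243.8] 85 [-24.5  46.8]
[333.6 273.7] 205 [-98.2  -6.1]
[407.7 282.6] 245 [-136.3 -167.8]
[393.5 311.3] 102 [-195.5 -128.3]
plan units [-1.58 14.89  0.1 ] turn [ 0.    0.   -0.31] max 14.9 t 49.3
```

Request:
apply_moves([
  [-0.1, 0.6, 0, 0, 0, 0, 0.5],
  [-0.1, 0.95, 0, 0, 0, 0, 0.5],
  [-0.1, 0.95, 0, 0, 0, 0, 0.5],
  [-0.1, 0.95, 0, 0, 0, 0, 0.5],
  [-0.1, 0.95, 0, 0, 0, 0, 0.5],
  [-0.1, 0.95, 0, 0, 0, 0, 0.5],
  [-0.1, 0.95, 0, 0, 0, 0, 0.5],
  [-0.1, 0.95, 0, 0, 0, 0, 0.5],
])

```text
time: 50.3
tool_pos: [521.8, -74.5, 203.2]
tcp_rot: [180.0, 0.0, 7.0]
ft_force: [0.9, -0.3, -0.4]
finger_gap: 42.3
grip_force: 7.2
```

Request:
apply_moves([
  [-0.1, 0.95, 0, 0, 0, 0, 0.5],
  [-0.1, 0.95, 0, 0, 0, 0, 0.5],
  [-0.1, 0.95, 0, 0, 0, 0, 0.5],
  [-0.1, 0.95, 0, 0, 0, 0, 0.5],
  [-0.1, 0.95, 0, 0, 0, 0, 0.5],
  [-0.1, 0.95, 0, 0, 0, 0, 0.5],
  [-0.1, 0.95, 0, 0, 0, 0, 0.5],
  [-0.08, 0.9, 0, 0, 0, -0.31, 0.5],
])

```text
time: 51.3
tool_pos: [525.5, -302.2, 203.0]
tcp_rot: [180.0, 0.0, 8.4]
ft_force: [0.9, -1.1, -0.7]
finger_gap: 42.1
grip_force: 7.2
```

Request:
apply_moves([
  [0, 0, 0, 0, 0, 0, 0.5],
  [0, 0, 0, 0, 0, 0, 0.5],
  [0, 0, 0, 0, 0, 0, 0.5],
])

```text
time: 51.68
tool_pos: [526.3, -299.2, 203.2]
tcp_rot: [-180.0, 0.0, 8.5]
ft_force: [-1.0, -0.4, -1.4]
finger_gap: 42.5
grip_force: 7.2
```

Run:
```python
from h import *
plan(527,-302.5,119,8.4); print(sense()['tool_pos'])
```

```text
plan units [0.01 0.11 2.81] turn [-0.    0.    0.01] max 2.8 t 51.7
[ 526.31312718 -299.21066405  203.21853444]
```

Request:
apply_moves([
  [0.01, 0.11, 0.3, 0, 0, 0, 0.5],
  [0, 0, 0.6, 0, 0, 0, 0.5],
  [0, 0, 0.6, 0, 0, 0, 0.5],
  [0, 0, 0.5, 0, 0, 0, 0.5],
  [0, 0, 0.4, 0, 0, 0, 0.5],
  [0, 0, 0.2, 0, 0, 0, 0.5],
  [0, 0, 0.1, 0, 0, 0, 0.5],
  [0, 0, 0, 0, 0, 0, 0.5],
])

```text
time: 52.68
tool_pos: [527.4, -303.0, 122.6]
tcp_rot: [180.0, -0.0, 8.4]
ft_force: [-0.3, -0.0, -0.6]
finger_gap: 42.8
grip_force: 7.2
```

Request:
apply_moves([
  [0, 0, 0.05, 0, 0, 0, 0.5],
  [0, 0, 0, 0, 0, 0, 0.5],
])

```text
time: 52.92
tool_pos: [527.4, -303.0, 121.1]
tcp_rot: [180.0, -0.0, 8.4]
ft_force: [0.6, 0.7, -1.2]
finger_gap: 42.9
grip_force: 7.2
```

Still hanging; lower on.

Request:
apply_moves([
  [0, 0, 0.06, 0, 0, 0, 0.5],
  [0, 0, 0, 0, 0, 0, 0.5],
])

```text
time: 53.18
tool_pos: [527.1, -302.8, 118.8]
tcp_rot: [-180.0, 0.0, 8.4]
ft_force: [-0.2, 0.2, -0.6]
finger_gap: 43.0
grip_force: 7.2
```

Request:
apply_moves([
  [0, 0, 0.05, 0, 0, 0, 0.5],
  [0, 0, 0, 0, 0, 0, 0.5],
])

```text
time: 53.42
tool_pos: [527.6, -303.0, 118.3]
tcp_rot: [180.0, -0.1, 8.4]
ft_force: [-1.0, 1.6, 5.2]
finger_gap: 42.7
grip_force: 6.7
```

Request:
apply_moves([
  [0, 0, 0, 0, 0, 0, 0.54],
  [0, 0, 0, 0, 0, 0, 0.57],
  [0, 0, 0, 0, 0, 0, 0.7],
  [0, 0, 0, 0, 0, 0, 0.9],
  [0, 0, 0, 0, 0, 0, 1],
  [0, 0, 0, 0, 0, 0, 1],
])

```text
time: 54.18
tool_pos: [527.2, -302.9, 117.4]
tcp_rot: [-180.0, 0.0, 8.4]
ft_force: [1.1, 0.0, -0.3]
finger_gap: 85.3
grip_force: 0.0
```

Request:
apply_moves([
  [0, 0, -0.3, 0, 0, 0, 1],
  [0, 0, -0.6, 0, 0, 0, 1],
  [0, 0, -0.9, 0, 0, 0, 1],
  [0, 0, -0.9, 0, 0, 0, 1],
  [0, 0, -0.9, 0, 0, 0, 1],
  [0, 0, -0.8, 0, 0, 0, 1],
  [0, 0, 0, 0, 0, 0, 1],
])

```text
time: 55.05
tool_pos: [528.6, -303.9, 253.8]
tcp_rot: [179.7, -0.3, 8.4]
ft_force: [0.9, 0.0, -0.2]
finger_gap: 85.5
grip_force: 0.0
```

Run:
```python
from h import *
T=snapshot('top');S=snapshot('side')
a=cv2.resize(T[235:335,410:510],(390,390),interpolation=cv2.INTER_CUBIC);b=cv2.resize(S[270:420,270:420],(390,390),interpolation=cv2.INTER_CUBIC)
cv2.imwrite('pics/m.png',np.hstack([a,b])[...,::-1])
# mallet
hsv=cv2.cvtColor(T,cv2.COLOR_RGB2HSV)
m=cv2.inRange(hsv,(5,130,60),(14,255,255)); p=rectpts(m,(155,225,220,335))
for z in(49,52,55): print('handle',wrect(p,z))
T0=cv2.imread('pics/top0.png')[...,::-1]
m=cv2.inRange(T0,(36,0,0),(45,45,45))
g=T0[238:266,172:206].mean(2).astype(int); print(g[::2,::2])
h=cv2.cvtColor(S,cv2.COLOR_RGB2HSV); m=cv2.inRange(S,(0,0,0),(45,45,45)); p=rectpts(m,(262,145,305,195)); print('side head',cv2.boundingRect(p))
print(sense()['tool_pos'],sense()['joint_pos'])
```

```text
handle ((489.5354919433594, 323.4214172363281), (19.68290138244629, 132.90557861328125), 78.28145599365234)
handle ((489.54229736328125, 322.4120178222656), (19.6217041015625, 132.49240112304688), 78.28146362304688)
handle ((489.5491638183594, 321.402587890625), (19.560503005981445, 132.07920837402344), 78.28144073486328)
[[138 134 133 120 121 141 151 148 153 157 152 150 148 159 158 156 161]
 [138 138 134 131 126 142 123 122 142 156 152 152 145 153 156 156 163]
 [138 139 139 132  90  49  32  33  46  76 110 142 145 147 157 158 164]
 [139 137 136  72  25  23  27  26  25  22  16  50  96 124 154 157 163]
 [137 138 112  29  27  28  26  26  29  26  24   5  12  36  86 108 111]
 [138 137  67  24  26  26  26  26  25  27  26  14   9  16  35  98 104]
 [136 137  59  25  27  28  28  27  26  26  25  15   5  17  12  80 105]
 [136 140  66  24  25  27  26  28  28  26  27  15  11  21  10  74 106]
 [136 140 101  23  26  27  29  27  25  27  22  10  10  23  18  84 105]
 [136 135 129  75  24  26  26  28  27  24  13  10  24  14  44 101 105]
 [135 131 140 154  88  35  24  22  19  11  12  20  19  27  86 105 105]
 [134 133 143 169 145  97  72  64  40  22  43  32  46  84 106 105 104]
 [137 133 153 167 138 113 108 107  82  44 124 133 119 101 105 104 104]
 [135 137 164 160 120 112 105 105  75  51 151 147 102 102 104 104 104]]
side head (274, 159, 15, 16)
[ 527.28257196 -302.92825962  249.83199182] [-3.47070090e+01  8.56367084e+00  8.36003938e+01 -8.77136937e-04
  8.77860371e+01  4.68449656e+01]
```

View pics/m.png

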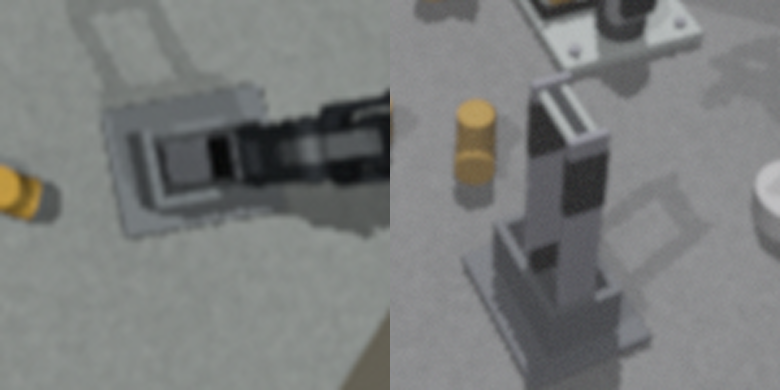

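Picture m shows the tongs standing upright in the holder socket, with the gripper clear above. The mallet's handle axis is about yaw -11.7°, and its head is near (576,305).

Request:
apply_moves([
  [0.13, -0.93, 0, 0, 0, 0, 1],
  [0.13, -0.93, 0, 0, 0, 0, 1],
  [0.13, -0.93, 0, 0, 0, 0, 1],
  [0.13, -0.93, 0, 0, 0, 0, 1],
  [0.13, -0.93, 0, 0, 0, 0, 1],
  [0.13, -0.93, 0, 0, 0, 0, 1],
  [0.13, -0.93, 0, 0, 0, 0, 1],
  [0.13, -0.93, 0, 0, 0, 0, 1],
])

```text
time: 56.15
tool_pos: [524.4, -76.4, 247.8]
tcp_rot: [-179.9, 0.1, 8.4]
ft_force: [-0.4, -1.4, 0.1]
finger_gap: 85.4
grip_force: 0.0
```

Request:
apply_moves([
  [0.13, -0.93, 0, 0, 0, 0, 1],
  [0.13, -0.93, 0, 0, 0, 0, 1],
  [0.13, -0.93, 0, 0, 0, 0, 1],
  [0.13, -0.93, 0, 0, 0, 0, 1],
  [0.13, -0.93, 0, 0, 0, 0, 1],
  [0.13, -0.93, 0, 0, 0, 0, 1],
  [0.13, -0.93, 0, 0, 0, 0, 1],
  [0.13, -0.93, 0, 0, 0, 0, 1],
])

```text
time: 57.15
tool_pos: [522.5, 148.6, 247.8]
tcp_rot: [180.0, 0.2, 8.4]
ft_force: [0.2, -0.5, -0.1]
finger_gap: 85.4
grip_force: 0.0
```

Request:
apply_moves([
  [0.14, -0.93, 0, 0, 0, 0, 1],
  [0.14, -0.93, 0, 0, 0, 0, 1],
  [0.14, -0.93, 0, 0, 0, 0, 1],
  [0, 0, 0, 0, 0, 0.9, 1],
  [0, 0, 0, 0, 0, 0.9, 1],
  [0, 0, 0, 0, 0, 0.9, 1],
  [0, 0, 0, 0, 0, 0.9, 1],
  [0, 0, 0, 0, 0, 0.79, 1],
])

```text
time: 58.15
tool_pos: [522.7, 232.2, 247.6]
tcp_rot: [179.9, 0.1, -11.8]
ft_force: [-0.2, 0.2, 0.6]
finger_gap: 85.1
grip_force: 0.0
```

Request:
apply_moves([
  [0, 0, 0, 0, 0, 0, 1],
  [0, 0, 0, 0, 0, 0, 1],
])

```text
time: 58.4
tool_pos: [523.2, 232.3, 248.6]
tcp_rot: [180.0, 0.1, -11.6]
ft_force: [-0.3, 0.6, 0.8]
finger_gap: 85.2
grip_force: 0.0
```

Run:
```python
from h import *
plan(524.8,315.1,37,-11.7); print(sense()['tool_pos'])
print('head',on('top',(186.3,250),72))
S=cv2.imread('pics/side0.png')[...,::-1]
print('side head pred top/bottom',[proj('side',[575.7,304.5,z]).round(1) for z in(72,8)])
print('rest corner line',on('top',(186,250),72)-np.array([515.6,317.5]))
S=snapshot('side'); show(S,190,100,150,110,5,'pics/n.png')
```

```text
plan units [-0.49 -2.72  7.05] turn [0.01 0.01 0.02] max 7.1 t 58.4
[523.16819457 232.33705478 248.63691004]
head [573.91961143 301.71746936]
side head pred top/bottom [array([281.2, 159.7]), array([281.7, 182.7])]
rest corner line [ 58.3131391  -15.13563062]
```

View pics/n.png

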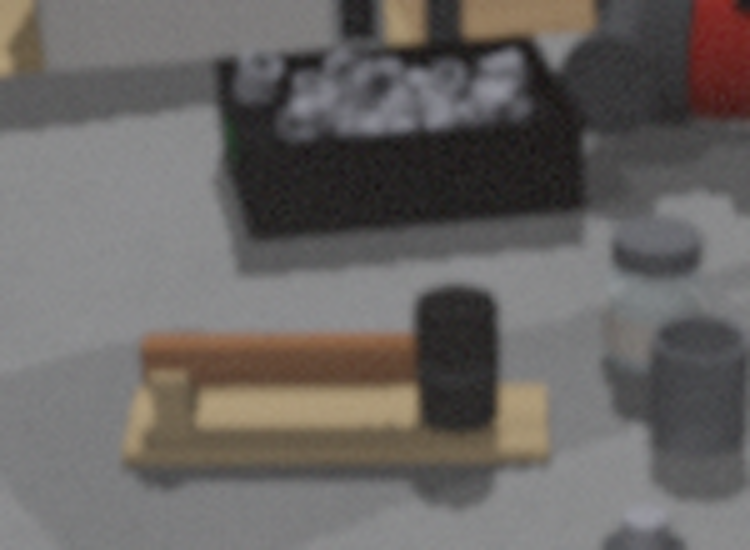

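Picture n shows the mallet on its rest, head base at side (282,184), matching the prediction. I'm going in for the handle.

Request:
apply_moves([
  [-0.2, -0.7, 0, 0, 0, 0, 1],
  [-0.2, -0.8, 0, 0, 0, 0, 1],
  [-0.1, -0.8, 0, 0, 0, 0, 1],
  [0, -0.39, 0.3, 0, 0, 0, 1],
  [0, 0, 0.9, 0, 0, 0, 1],
  [0, 0, 0.95, 0, 0, 0, 1],
  [0, 0, 0.95, 0, 0, 0, 1],
  [0, 0, 0.9, 0, 0, 0, 1],
])

```text
time: 59.45
tool_pos: [524.7, 314.5, 127.6]
tcp_rot: [180.0, 0.0, -11.7]
ft_force: [0.3, 0.4, -0.5]
finger_gap: 85.3
grip_force: 0.0
```

Run:
```python
from h import *
plan(524,314.3,37,-11.7); print(sense()['tool_pos'])
```

```text
plan units [-0.02  0.01  3.02] turn [0.01 0.01 0.01] max 3.0 t 59.5
[524.70474425 314.54275512 127.59830705]
```

Request:
apply_moves([
  [0, 0, 0.8, 0, 0, 0, 1],
  [0, 0, 0.8, 0, 0, 0, 1],
  [0, 0, 0.7, 0, 0, 0, 1],
  [0, 0, 0.45, 0, 0, 0, 1],
  [0, 0, 0.2, 0, 0, 0, 1],
  [0, 0, 0, 0, 0, 0, 0.6],
  [0, 0, 0, 0, 0, 0, 0.3],
  [0, 0, 0, 0, 0, 0, 0.15],
], grip_force=60)

```text
time: 60.45
tool_pos: [525.8, 314.9, 42.0]
tcp_rot: [-179.9, -0.1, -11.7]
ft_force: [-0.1, 1.0, -0.0]
finger_gap: 32.4
grip_force: 0.0
```

Request:
apply_moves([
  [0, 0, 0, 0, 0, 0, 0.1],
  [0, 0, 0, 0, 0, 0, 0.1],
  [0, 0, 0, 0, 0, 0, 0.1],
  [0, 0, 0, 0, 0, 0, 0.1],
], grip_force=120)

```text
time: 60.95
tool_pos: [525.9, 315.0, 42.2]
tcp_rot: [-179.9, -0.1, -11.7]
ft_force: [-1.9, -0.3, 5.3]
finger_gap: 18.2
grip_force: 118.3
```

Request:
apply_moves([
  [0, 0, -0.2, 0, 0, 0, 0.1],
  [0, 0, -0.5, 0, 0, 0, 0.1],
  [0, 0, -0.9, 0, 0, 0, 0.1],
  [0, 0, -0.9, 0, 0, 0, 0.1],
  [0, 0, -0.9, 0, 0, 0, 0.1],
  [0, 0, -0.6, 0, 0, 0, 0.1],
  [0, 0, 0, 0, 0, 0, 0.1],
])

```text
time: 61.82
tool_pos: [526.3, 315.0, 163.2]
tcp_rot: [-179.9, -0.2, -11.7]
ft_force: [-0.5, 0.4, -3.0]
finger_gap: 17.8
grip_force: 117.3
```

Request:
apply_moves([
  [0, 0, 0, 0, 0, -0.82, 0.1],
  [0, 0, 0, 0, 0, -0.82, 0.1],
  [0, 0, 0, 0, 0, -0.82, 0.1],
  [0, 0, 0, 0, 0, -0.82, 0.1],
  [0, 0, 0, 0, 0, -0.8, 0.1],
  [0, 0, 0, 0, 0, 0, 0.1],
  [0, 0, 0, 0, 0, 0, 0.1],
])

```text
time: 62.7
tool_pos: [524.7, 314.3, 160.0]
tcp_rot: [180.0, 0.1, 6.9]
ft_force: [-0.3, -0.2, -3.3]
finger_gap: 17.6
grip_force: 117.2
```

Run:
```python
from h import *
plan(563.4,94.5,160,7); print(sense()['tool_pos'])
S=snapshot('side'); show(S,190,70,160,120,5,'pics/o.png')
```

```text
plan units [0.39 7.43 0.  ] turn [ 0.01  0.02 -0.01] max 7.4 t 62.7
[524.72463628 314.28903843 160.04901062]
```

View pics/o.png

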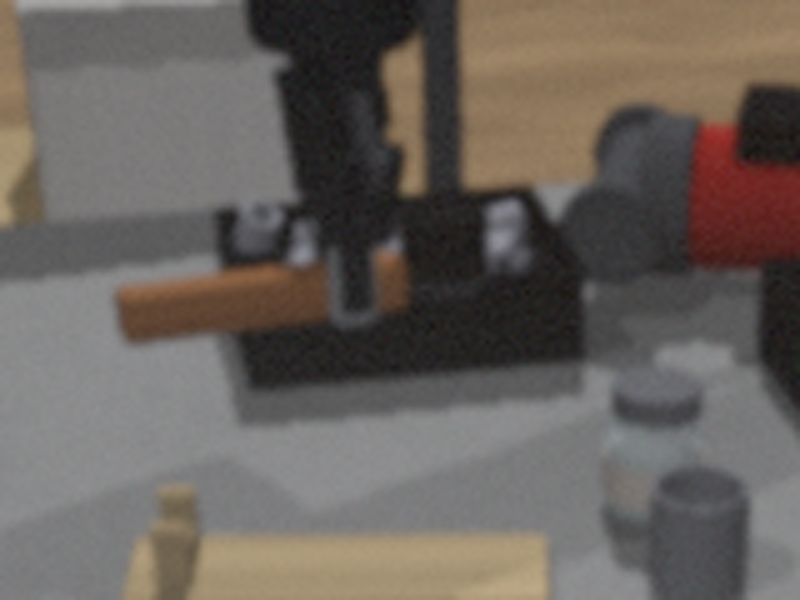

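Picture o shows the mallet held level by the handle, clear of the rest, with its head dark against the black bin.

Request:
apply_moves([
  [0.05, 0.6, 0, 0, 0, 0, 0.1],
  [0.05, 0.9, 0, 0, 0, 0, 0.1],
  [0.05, 0.9, 0, 0, 0, 0, 0.1],
  [0.05, 0.9, 0, 0, 0, 0, 0.1],
  [0.05, 0.9, 0, 0, 0, 0, 0.1],
  [0.05, 0.9, 0, 0, 0, 0, 0.1],
  [0.05, 0.9, 0, 0, 0, 0, 0.1],
  [0.04, 0.9, 0, 0, 0, 0, 0.1],
])

```text
time: 63.75
tool_pos: [562.1, 108.6, 161.1]
tcp_rot: [180.0, -0.0, 7.0]
ft_force: [0.3, 0.5, -2.8]
finger_gap: 17.8
grip_force: 117.4
```

Request:
apply_moves([
  [0, 0.53, 0, 0, 0, 0, 0.1],
  [0, 0, 0, 0, 0, 0, 0.1],
  [0, 0, 0, 0, 0, 0, 0.1],
])

```text
time: 64.12
tool_pos: [563.9, 95.2, 161.0]
tcp_rot: [-180.0, 0.0, 7.0]
ft_force: [-0.3, 0.7, -3.0]
finger_gap: 17.5
grip_force: 117.5
```

Run:
```python
from h import *
plan(563.4,94.5,106,7); print(sense()['tool_pos'])
S=snapshot('side'); T=snapshot('top')
a=cv2.resize(T[180:280,240:340],(390,390),interpolation=cv2.INTER_CUBIC);b=cv2.resize(S[140:260,250:370],(390,390),interpolation=cv2.INTER_CUBIC)
cv2.imwrite('pics/p.png',np.hstack([a,b])[...,::-1])
```

```text
plan units [-0.02  0.02  1.83] turn [-0.01  0.    0.  ] max 1.8 t 64.1
[563.9177777   95.2156798  160.99051587]
```

View pics/p.png

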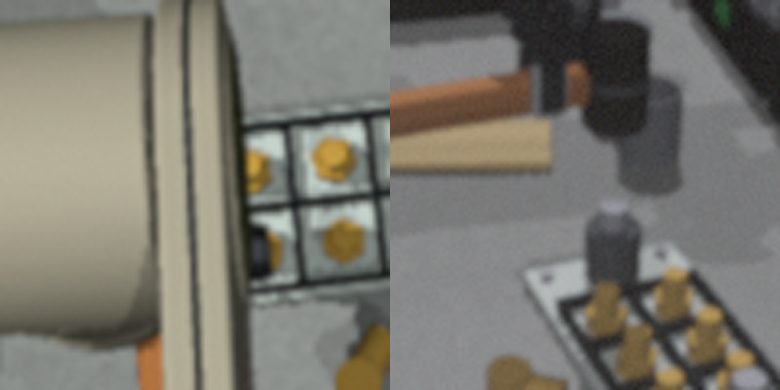

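Picture p shows the mallet head directly above the left pin: head at side (439,177), pin top at (439,205).

Request:
apply_moves([
  [0, 0.02, 0.3, 0, 0, 0, 0.1],
  [0, 0, 0.6, 0, 0, 0, 0.1],
  [0, 0, 0.5, 0, 0, 0, 0.1],
  [0, 0, 0.3, 0, 0, 0, 0.1],
  [0, 0, 0, 0, 0, 0, 0.1],
  [0, 0, 0, 0, 0, 0, 0.1],
])

```text
time: 64.97
tool_pos: [564.5, 94.2, 110.4]
tcp_rot: [-180.0, -0.0, 7.0]
ft_force: [0.7, 1.1, -2.5]
finger_gap: 17.9
grip_force: 117.5
```

Request:
apply_moves([
  [0, 0, 0.1, 0, 0, 0, 0.1],
  [0, 0, 0.1, 0, 0, 0, 0.1],
  [0, 0, 0.1, 0, 0, 0, 0.1],
  [0, 0, 0.1, 0, 0, 0, 0.1],
])

```text
time: 65.47
tool_pos: [564.1, 94.1, 98.5]
tcp_rot: [180.0, 0.0, 7.0]
ft_force: [-7.3, -1.2, 10.0]
finger_gap: 17.8
grip_force: 118.8
```

Request:
apply_moves([
  [0, 0, 0.1, 0, 0, 0, 0.1],
  [0, 0, 0.1, 0, 0, 0, 0.1],
])

```text
time: 65.72
tool_pos: [564.1, 94.1, 93.1]
tcp_rot: [180.0, 0.0, 7.0]
ft_force: [-8.4, -1.6, 9.2]
finger_gap: 17.8
grip_force: 118.8
```

Request:
apply_moves([
  [0, 0, 0.1, 0, 0, 0, 0.1],
  [0, 0, 0, 0, 0, 0, 0.1],
])

```text
time: 65.97
tool_pos: [564.2, 94.1, 89.9]
tcp_rot: [180.0, -0.0, 7.0]
ft_force: [-5.5, -1.2, 5.9]
finger_gap: 17.8
grip_force: 118.7
```

Request:
apply_moves([
  [0, 0, 0.1, 0, 0, 0, 0.1],
  [0, 0, 0, 0, 0, 0, 0.1],
])

```text
time: 66.22
tool_pos: [564.4, 94.1, 87.1]
tcp_rot: [180.0, -0.0, 7.0]
ft_force: [-4.9, -0.8, 6.6]
finger_gap: 17.5
grip_force: 118.8
```

Request:
apply_moves([
  [0, 0, 0.1, 0, 0, 0, 0.1],
  [0, 0, 0, 0, 0, 0, 0.1],
])

```text
time: 66.47
tool_pos: [564.5, 94.2, 85.6]
tcp_rot: [180.0, -0.0, 7.0]
ft_force: [-12.2, -1.3, 18.1]
finger_gap: 18.1
grip_force: 120.7
```

Run:
```python
from h import *
s=sense();print(s['tool_pos'],s['ft_force'],s['wrist_torque'])
S=snapshot('side')
hsv=cv2.cvtColor(S,cv2.COLOR_RGB2HSV); m=cv2.inRange(hsv,(4,110,50),(13,255,255)); p=rectpts(m,(150,120,470,330)); print(cv2.minAreaRect(p),cv2.fitLine(p,cv2.DIST_L2,0,.01,.01).ravel())
a=np.radians(7)
q=[proj('side',[564-u*np.cos(a),94-u*np.sin(a),92]) for u in(20,100)]; print('level handle',q)
```

```text
[564.50966731  94.18480712  85.57859546] [-12.19538663  -1.31762463  18.05222555] [-0.18428623  1.57478861  0.01759098]
((270.4880065917969, 204.68399047851562), (10.464799880981445, 45.43690872192383), 79.69515228271484) [ 9.9068892e-01 -1.3614514e-01  2.7165079e+02  2.0415874e+02]
level handle [array([286.80731377, 198.03699442]), array([248.72017843, 205.16148104])]
```

Request:
apply_moves([
  [0, 0, 0.05, 0, 0, 0, 0.1],
  [0, 0, 0, 0, 0, 0, 0.1],
])

```text
time: 66.78
tool_pos: [564.5, 94.1, 85.3]
tcp_rot: [180.0, -0.0, 7.0]
ft_force: [-20.6, -3.5, 29.2]
finger_gap: 17.8
grip_force: 122.3
```

Request:
apply_moves([
  [0, 0, -0.5, 0, 0, 0, 0.1],
  [0, 0, -0.9, 0, 0, 0, 0.1],
  [0, 0, -0.9, 0, 0, 0, 0.1],
  [0, 0, -0.2, 0, 0, 0, 0.1],
  [0, 0, 0, 0, 0, 0, 0.1],
])

```text
time: 67.4
tool_pos: [564.2, 94.2, 156.3]
tcp_rot: [180.0, -0.0, 7.0]
ft_force: [0.5, 0.8, -3.0]
finger_gap: 17.7
grip_force: 117.5
```

Request:
apply_moves([
  [0, 0.6, 0, 0, 0, 0, 0.1],
  [0, 0.9, 0, 0, 0, 0, 0.1],
  [0, 0.9, 0, 0, 0, 0, 0.1],
  [0, 0.9, 0, 0, 0, 0, 0.1],
  [0, 0.9, 0, 0, 0, 0, 0.1],
  [0, 0.9, 0, 0, 0, 0, 0.1],
  [0, 0.9, 0, 0, 0, 0, 0.1],
  [0, 0.6, 0, 0, 0, 0, 0.1],
])

```text
time: 68.4
tool_pos: [587.5, -104.3, 155.0]
tcp_rot: [-180.0, 0.1, 6.9]
ft_force: [0.4, 0.4, -2.6]
finger_gap: 17.7
grip_force: 117.5
```

Request:
apply_moves([
  [0, 0, 0, 0, 0, 0, 0.1],
  [0, 0, 0, 0, 0, 0, 0.1],
  [0, 0, 0, 0, 0, 0, 0.1],
])

```text
time: 68.78
tool_pos: [588.3, -101.5, 156.4]
tcp_rot: [-180.0, 0.0, 7.1]
ft_force: [-0.1, -0.8, -2.7]
finger_gap: 17.6
grip_force: 117.6
```

Run:
```python
from h import *
print(sense()['tool_pos']); plan(587.5,-102.1,110,7)
S=snapshot('side');S0=cv2.imread('pics/side0.png')[...,::-1]
# lavender pin top rows (left pin) before/after
for n,i in(('before',S0),('after',S)):
    g=i[198:232,318].astype(int).mean(1); print(n,g.round().astype(int).tolist())
for z in(68,52): print(z,proj('side',[612.9,100.6,z]))
```

```text
[ 588.25056723 -101.53328595  156.35500977]
plan units [-0.03  0.02  1.55] turn [-0.    0.    0.02] max 1.5 t 68.8
before [122, 122, 132, 141, 150, 150, 146, 131, 111, 98, 98, 99, 94, 83, 69, 63, 61, 58, 60, 59, 60, 58, 64, 62, 60, 61, 61, 60, 62, 59, 51, 48, 48, 55]
after [120, 121, 121, 121, 121, 119, 112, 108, 119, 131, 138, 136, 123, 106, 80, 75, 63, 58, 58, 79, 100, 113, 119, 117, 107, 97, 91, 83, 77, 77, 77, 77, 73, 71]
68 [317.8376287  201.84110733]
52 [317.66192279 208.23388521]
```

Request:
apply_moves([
  [-0.03, 0.02, 0.3, 0, 0, 0, 0.1],
  [0, 0, 0.6, 0, 0, 0, 0.1],
  [0, 0, 0.45, 0, 0, 0, 0.1],
  [0, 0, 0.2, 0, 0, 0, 0.1],
  [0, 0, 0, 0, 0, 0, 0.1],
  [0, 0, 0, 0, 0, 0, 0.1],
])

```text
time: 69.58
tool_pos: [587.9, -103.2, 110.5]
tcp_rot: [180.0, -0.0, 7.0]
ft_force: [0.1, -0.3, -2.2]
finger_gap: 18.0
grip_force: 117.6
```

Request:
apply_moves([
  [0, 0, 0.1, 0, 0, 0, 0.1],
  [0, 0, 0.1, 0, 0, 0, 0.1],
  [0, 0, 0.1, 0, 0, 0, 0.1],
  [0, 0, 0.1, 0, 0, 0, 0.1],
])

```text
time: 70.08
tool_pos: [587.5, -103.2, 98.9]
tcp_rot: [180.0, 0.0, 7.0]
ft_force: [-6.5, 0.4, 9.5]
finger_gap: 18.0
grip_force: 119.2
```

Request:
apply_moves([
  [0, 0, 0.1, 0, 0, 0, 0.1],
  [0, 0, 0.1, 0, 0, 0, 0.1],
  [0, 0, 0.1, 0, 0, 0, 0.1],
  [0, 0, 0, 0, 0, 0, 0.1],
])

```text
time: 70.58
tool_pos: [587.5, -103.2, 90.0]
tcp_rot: [180.0, -0.0, 7.0]
ft_force: [-5.9, 0.0, 6.2]
finger_gap: 17.9
grip_force: 119.0
```

Run:
```python
from h import *
print(sense()['tool_pos'],sense()['ft_force'])
```

```text
[ 587.5358029  -103.16153604   89.98418414] [-5.92446569  0.01186952  6.15242773]
```

Request:
apply_moves([
  [0, 0, 0.1, 0, 0, 0, 0.1],
  [0, 0, 0.1, 0, 0, 0, 0.1],
  [0, 0, 0, 0, 0, 0, 0.1],
])

```text
time: 70.95
tool_pos: [587.8, -103.3, 85.6]
tcp_rot: [180.0, -0.0, 7.0]
ft_force: [-13.8, 2.2, 18.6]
finger_gap: 17.8
grip_force: 120.8
```

Request:
apply_moves([
  [0, 0, 0.05, 0, 0, 0, 0.1],
  [0, 0, 0, 0, 0, 0, 0.1],
])

```text
time: 71.2
tool_pos: [587.7, -103.4, 85.3]
tcp_rot: [180.0, -0.0, 7.0]
ft_force: [-19.1, 3.0, 28.0]
finger_gap: 18.0
grip_force: 122.2
```

Request:
apply_moves([
  [0, 0, -0.5, 0, 0, 0, 0.1],
  [0, 0, -0.9, 0, 0, 0, 0.1],
  [0, 0, -0.9, 0, 0, 0, 0.1],
  [0, 0, -0.4, 0, 0, 0, 0.1],
  [0, 0, 0, 0, 0, 0, 0.1],
])

```text
time: 71.82
tool_pos: [588.2, -103.2, 163.3]
tcp_rot: [180.0, -0.1, 7.0]
ft_force: [-0.2, 0.5, -2.5]
finger_gap: 17.8
grip_force: 117.6
```

Request:
apply_moves([
  [-0.1, -0.6, 0, 0, 0, 0, 0.1],
  [-0.3, -0.9, 0, 0, 0, 0, 0.1],
  [-0.4, -0.9, 0, 0, 0, 0, 0.1],
  [-0.4, -0.9, 0, 0, 0, 0, 0.1],
  [-0.4, -0.9, 0, 0, 0, 0, 0.1],
  [-0.2, -0.9, 0, 0, 0, 0, 0.1],
  [0, -0.9, 0, 0, 0, 0, 0.1],
  [0, -0.9, 0, 0, 0, 0, 0.1],
])

```text
time: 72.82
tool_pos: [506.9, 97.4, 160.9]
tcp_rot: [-180.0, 0.1, 7.0]
ft_force: [-0.1, -0.1, -2.7]
finger_gap: 18.1
grip_force: 117.6
```

Run:
```python
from h import *
print(sense()['tool_pos']); plan(525.9,315,160,-11.7); plan(525.9,315,160,7)
S=snapshot('side');S0=cv2.imread('pics/side0.png')[...,::-1]
for n,i in(('before',S0),('after',S)): print(n,i[250:276,359].astype(int).mean(1).round().astype(int).tolist())
for z in(68,52): print(z,proj('side',[637.1,-96,z]))
```

```text
[506.90386415  97.37828975 160.88386109]
plan units [ 1.52 -7.12  0.03] turn [-0.    0.03  4.09] max 7.1 t 72.8
plan units [ 1.52 -7.12  0.03] turn [-0.01  0.03  0.01] max 7.1 t 72.8
before [50, 53, 84, 125, 145, 151, 151, 152, 149, 131, 110, 100, 97, 100, 101, 97, 87, 80, 67, 64, 65, 67, 64, 68, 64, 64]
after [137, 130, 116, 96, 85, 86, 86, 85, 100, 126, 148, 156, 154, 158, 154, 146, 123, 103, 90, 84, 71, 68, 63, 63, 64, 64]
68 [359.53468088 255.85512975]
52 [358.87984725 262.78764217]
```

Request:
apply_moves([
  [0.19, -0.89, 0, 0, 0, 0, 0.1],
  [0.19, -0.89, 0, 0, 0, 0, 0.1],
  [0.19, -0.89, 0, 0, 0, 0, 0.1],
  [0.19, -0.89, 0, 0, 0, 0, 0.1],
  [0.19, -0.89, 0, 0, 0, 0, 0.1],
  [0.19, -0.89, 0, 0, 0, 0, 0.1],
  [0.19, -0.89, 0, 0, 0, 0, 0.1],
  [0.19, -0.89, 0, 0, 0, 0, 0.1],
])

```text
time: 73.88
tool_pos: [526.2, 314.4, 160.7]
tcp_rot: [180.0, 0.2, 7.1]
ft_force: [0.6, 0.8, -2.1]
finger_gap: 17.9
grip_force: 117.9
```

Request:
apply_moves([
  [0, 0, 0, 0, 0, 0.82, 0.1],
  [0, 0, 0, 0, 0, 0.82, 0.1],
  [0, 0, 0, 0, 0, 0.82, 0.1],
  [0, 0, 0, 0, 0, 0.82, 0.1],
  [0, 0, 0, 0, 0, 0.81, 0.1],
  [0, 0, 0, 0, 0, 0, 0.1],
  [0, 0, 0, 0, 0, 0, 0.1],
  [0, 0, 0, 0, 0, 0, 0.1],
])

```text
time: 74.88
tool_pos: [527.5, 313.4, 162.2]
tcp_rot: [180.0, 0.0, -11.7]
ft_force: [0.6, 0.2, -3.1]
finger_gap: 18.1
grip_force: 118.1
```

Run:
```python
from h import *
print(sense()['tool_pos']); plan(525.9,315,43,-11.7)
S=snapshot('side');hsv=cv2.cvtColor(S,cv2.COLOR_RGB2HSV); m=cv2.inRange(hsv,(4,110,50),(13,255,255)); p=rectpts(m,(150,90,340,240)); print(cv2.minAreaRect(p))
a=np.radians(-11.7)
q=[proj('side',[525.9-u*np.cos(a),315-u*np.sin(a),158]) for u in(20,100)]; print('level handle',q)
```

```text
[527.45332213 313.38729012 162.15305103]
plan units [-0.06 -0.04  3.97] turn [0.   0.01 0.01] max 4.0 t 74.9
((234.0, 125.5), (11.0, 38.0), 90.0)
level handle [array([249.83030168, 126.36234253]), array([215.05786516, 126.46789667])]
```

Request:
apply_moves([
  [-0.03, -0.02, 0.4, 0, 0, 0, 0.1],
  [-0.03, -0.02, 0.8, 0, 0, 0, 0.1],
  [0, 0, 0.8, 0, 0, 0, 0.1],
  [0, 0, 0.8, 0, 0, 0, 0.1],
  [0, 0, 0.6, 0, 0, 0, 0.1],
  [0, 0, 0.3, 0, 0, 0, 0.1],
  [0, 0, 0.15, 0, 0, 0, 0.1],
  [0, 0, 0, 0, 0, 0, 0.1],
])

```text
time: 75.92
tool_pos: [526.5, 315.0, 47.4]
tcp_rot: [-180.0, -0.0, -11.7]
ft_force: [-0.2, -0.1, -2.4]
finger_gap: 17.8
grip_force: 118.1
```

Request:
apply_moves([
  [0, 0, 0.05, 0, 0, 0, 0.1],
  [0, 0, 0, 0, 0, 0, 0.1],
])

```text
time: 76.18
tool_pos: [526.6, 315.1, 46.1]
tcp_rot: [-180.0, -0.0, -11.7]
ft_force: [-0.4, 0.5, -2.1]
finger_gap: 17.4
grip_force: 118.1
```

Request:
apply_moves([
  [0, 0, 0.07, 0, 0, 0, 0.1],
  [0, 0, 0, 0, 0, 0, 0.1],
])

```text
time: 76.42
tool_pos: [526.1, 314.8, 43.2]
tcp_rot: [180.0, 0.0, -11.7]
ft_force: [0.5, 0.4, -3.6]
finger_gap: 17.8
grip_force: 118.1
```

Request:
apply_moves([
  [0, 0, 0.05, 0, 0, 0, 0.1],
  [0, 0, 0, 0, 0, 0, 0.1],
])

```text
time: 76.68
tool_pos: [526.4, 315.0, 42.2]
tcp_rot: [-180.0, -0.0, -11.7]
ft_force: [-1.0, -0.3, 0.9]
finger_gap: 17.5
grip_force: 118.6
```

Request:
apply_moves([
  [0, 0, 0, 0, 0, 0, 0.2],
  [0, 0, 0, 0, 0, 0, 0.35],
  [0, 0, 0, 0, 0, 0, 0.6],
  [0, 0, 0, 0, 0, 0, 1],
  [0, 0, 0, 0, 0, 0, 1],
  [0, 0, 0, 0, 0, 0, 1],
])

```text
time: 77.42
tool_pos: [526.3, 314.9, 41.9]
tcp_rot: [-180.0, -0.0, -11.7]
ft_force: [-0.3, -0.7, 0.0]
finger_gap: 85.0
grip_force: 0.0
```

Request:
apply_moves([
  [0, 0, -0.3, 0, 0, 0, 1],
  [0, 0, -0.6, 0, 0, 0, 1],
  [0, 0, -0.9, 0, 0, 0, 1],
  [0, 0, -0.9, 0, 0, 0, 1],
  [0, 0, -0.9, 0, 0, 0, 1],
  [0, 0, -0.9, 0, 0, 0, 1],
  [0, 0, -0.9, 0, 0, 0, 1],
  [0, 0, 0, 0, 0, 0, 1],
])

```text
time: 78.42
tool_pos: [528.1, 315.8, 208.8]
tcp_rot: [-179.7, -0.3, -11.7]
ft_force: [-0.2, 0.6, 0.4]
finger_gap: 85.7
grip_force: 0.0
```

Request:
apply_moves([
  [-0.8, 0, 0, 0, 0, 0, 1],
  [-0.9, 0, 0, 0, 0, 0, 1],
  [-0.9, 0, 0, 0, 0, 0, 1],
  [0, 0, 0, 0, 0, 0, 1],
  [0, 0, 0, 0, 0, 0, 1],
  [0, 0, 0, 0, 0, 0, 1],
])

```text
time: 79.18
tool_pos: [450.5, 330.5, 203.8]
tcp_rot: [180.0, -0.0, -11.8]
ft_force: [0.4, -0.4, -0.1]
finger_gap: 85.5
grip_force: 0.0
```

Run:
```python
from h import *
plugs()
S=snapshot('side');S0=cv2.imread('pics/side0.png')[...,::-1];T=snapshot('top');T0=cv2.imread('pics/top0.png')[...,::-1]
for n,i in(('0',S0),('1',S)):
    hsv=cv2.cvtColor(np.ascontiguousarray(i),cv2.COLOR_RGB2HSV); m=cv2.inRange(hsv,(4,110,50),(13,255,255)); print(n,'handle',cv2.minAreaRect(rectpts(m,(205,140,310,210))))
    print(n,'head',cv2.boundingRect(rectpts(cv2.inRange(i,(0,0,0),(50,50,50)),(262,145,305,195))))
    print(n,'tongs top',cv2.matchTemplate(np.ascontiguousarray(i[280:420,290:390]),np.ascontiguousarray(S0[295:335,315:360]),cv2.TM_CCOEFF_NORMED).max())
print('tong diff',abs(T[255:300,430:520].astype(int)-T0[255:300,430:520]).mean(), abs(S[290:410,290:375].astype(int)-S0[290:410,290:375]).mean())
print('bystanders',[abs(T[a:b,c:d].astype(int)-T0[a:b,c:d]).mean().round(1) for a,b,c,d in((262,285,322,348),(272,295,392,425),(300,322,382,408),(185,215,435,515),(180,215,145,225))])
```

```text
[345.8 219. ] 83 [ 21.6 -47.6]
[325.1 220.4] 81 [23.7 -0.7]
[303.7 223.3] 82 [22.5 48.2]
[348.6 238.8] 81 [-23.8 -48.6]
[327.6 241.3] 81 [-24.1  -0.9]
[306.6 243.8] 86 [-24.6  46.8]
[333.6 273.7] 205 [-98.2  -6.1]
[407.8 282.7] 246 [-136.4 -167.9]
[393.9 311.3] 114 [-195.5 -129.1]
0 handle ((245.5, 170.99998474121094), (52.99999237060547, 7.999999046325684), -0.0)
0 head (274, 159, 15, 27)
0 tongs top 0.999999
1 handle ((246.0, 172.0), (8.0, 52.0), 90.0)
1 head (274, 159, 15, 26)
1 tongs top 0.96991384
tong diff 16.966913580246914 11.878627450980392
bystanders [np.float64(17.7), np.float64(16.2), np.float64(16.1), np.float64(5.4), np.float64(5.4)]
```

Everything checks out: six plugs centred, pins home, mallet back on its rest, tongs in the holder.

```bash
python3 -c "
from bench import *
print(hand_in())"
```

```text
the job is handed in; nothing more can be done
None
```

The job is handed in, with no verdict returned: all six plugs measured within 3 mm of their compartment centres (one knocked aside mid-run and re-centred), both pins looked fully home, and the tongs and mallet are back in place, but I viewed 16 pictures, over the limit of 14.

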